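# Close a plaster casting frame and hold its end board for clamping

### The arm

A 6-joint arm with a two-finger parallel gripper is mounted at the origin on the work surface. World frame = base frame: x ahead of the robot, y to its left, z up, the work surface at z = 0. Lengths are in m, angles in rad, forces in N, time in s.
With the tool pointing down it reaches from about 0.375 to 0.975 m from the base axis. Payload 3.8 kg.
Tool frame: the origin (TCP) lies on the centre line of the jaws, within the pads' length; the fingertips stand 14 mm ahead of it and the grasp point (between the pads) lies 5 mm behind it (bot.finger_overhang is the distance from the TCP to the fingertips, in m); y points along the fingers, x is the direction in which the jaws open and shut, and the axes are right-handed (so a half turn about y gives the same grasp; the last joint's range is limited). The gripper opens to 85 mm and grips with 20 to 120 N. Pads are 22 mm wide; open, the fingers measure 114 mm over their backs; the gripper's body (76 mm by 85 mm) begins 54 mm behind the grasp point. The pads swing forward as they close: fully open they stand 13 mm farther back than shut.
Start: joints at [1.198, 0.264, 1.604, -0, 1.274, -0.037], TCP at [0.222, 0.637, 0.245] pointing down, gripper open.
Joint ranges: [-2.63, 2.63], [-0.94, 2.18], [0.31, 2.57], [-1.31, 4.45], [0, 2.66], [-2.55, 2.55]. Speed limits (rad/s): [2.57, 2.57, 3.14, 3.14, 3.14, 3.14].

### API

Orientations are given as a rotation vector (axis times angle).
In Python, from workcell import readout, read_camera, bot, spotter gives the robot as it stands.
- The arm moves only by the tool jog_arm, never from a script. Its argument "increments" is a list of rows, each a list of 7 numbers: the shift along the tool's x, y, z in m, then the turn, a rotation vector about the tool's x, y, z in rad, then the opening, from 0 (shut) to 1 (fully open). A call has 1 to 10 rows; each row shifts and turns the pose as measured when the row begins, along the tool's axes as they then stand; what a row does not reach is not made up. A row lasts 1/8 s, in which the tool goes at most 62.5 mm and 10.7 degrees, less where a joint would pass 70% of its speed; a pose out of reach is approached as far as the arm can. A call with a gripper value outside its range is refused whole. The fingers move at their own pace and stop on an object; "force" is the grip in N (left out, the last holds). Time passes only in rows, so rows that do not move let the fingers close. It gives the time, the measured TCP pose, the force and the opening at its end, in the units of the state.
- readout.read_state(): the state, without advancing time (a new reading comes with each control period).
- read_camera(name): name is "side" or "top" or "wrist"; returns a dict with "img" (420x560x3 uint8, blue, green, red), "range_z" (420x560 float32, m along the optical axis (not along the pixel's ray), 0 where there is no reading), "fx", "fy", "cx", "cy" (pixels), "world_from_camera" (4x4, takes a point from camera to world coordinates). Camera axes: x right, y down, z forward; pixel columns grow to the right and rows downward; lengths in m; the calibration is good to about 2 mm. A picture is of the moment at which its call begins.
- bot.finish_job(): hands the job in, once; it reports no verdict.
Trained networks look in a picture, given as the dict that the camera call returned (one of the last four; its "shot" number tells which), for a name from the list of things; names that differ only in an ending like _2 or _b are one class to them, and where a whole thing is asked for, a point or a joint stands for the part that bears it (a point fixed in the world has none). Each returns a list of dicts, best first, with "p" (0 to 1); they miss things now and then, are a little off and sometimes report something else, mostly with a low value. They report only what shows in the picture. A call takes as long as a camera call. They do not tell look-alikes from the thing itself.
- spotter.masks_of(picture, thing): "mask" (420x560 bool, what is visible of it) and "location" ([column, row] in pixels, amid what is visible of it).
- spotter.spot_point(picture, thing): "location" ([column, row] in pixels: a listed point, or the origin of a listed thing).
The state is a dict: "time": time; "q": joint angles; "joint_vel": joint speeds; "joint_torque": joint torques, N m; "tool_pos": TCP position; "tcp_rot": TCP orientation; "wrist_force": force on the tool from outside, world axes, zero at the start; "torque": the same for the moment, N m; "width": opening from 0.0 (shut) to 1.0 (fully open).
Only numpy, scipy, OpenCV 4.12 (cv2) and the standard library are available. Lean on these libraries where they do the work, as an engineer would, in place of code of your own. Each camera call takes 0.05 s, during which the arm holds its last target. There are 200 camera calls.

### The job

Set the ribbed tile model down gently into the seat in the floor of the casting frame, ribs up. Then stand the loose end board on the frame's floor across its open end, centred with the white face inwards, and push it square against both rubber seals with a steady force of about 12 N in all, shared evenly. Finish with the arm still holding it pressed like that, so that I can put the clamps on, and leave everything else on the bench where it is.

Things in the scene. Friction and masses are not known exactly. Their poses are not given: they have to be found in the camera images.
- frame: casting frame screwed to the bench: brown floor board 18 mm thick (x -160 to +105 mm, y +-105 mm), plywood walls on three sides, white inside, tops 78 mm above the bench. Side walls x -65 to +90 mm, inner faces at y = +-75, outer +-90 mm; back wall's inner face at x = +75 mm. Origin: on the bench, right under the seat's middle; x from the open end (robot's side) to the back wall, y left, z up
- open_end (a point): middle of the open end, on the floor board's upper face (18 mm above the bench), in line with the free seal tips: frame x = -77 mm. The floor runs on 83 mm beyond it towards frame -x. A board that bears hard on this floor drags and jams: let it just touch while it slides to the seals
- seat (a point): centre of the bottom of the seat: a rectangular pocket in the frame's floor, 55 mm (frame x) x 95 mm (frame y), 8 mm deep, its bottom 10 mm above the bench
- seal_left (a joint): compression in m of the dark rubber bulb seal on the end of the side wall at frame +y: 12 mm wide, 56 mm high (20 to 76 mm above the bench), at y = +82.5 mm. 0 = free, its tip at frame x = -77 mm; pushed towards frame +x it gives like a spring, 1500 N/m (6 N at 4 mm), at most 8 mm
- seal_right (a joint): the same for the seal on the side wall at -y (frame y = -82.5 mm)
- ribbed_model: white plaster tile model, 50 x 90 mm (x, y), slab 24 mm high with five rounded ribs along y on top, 30 mm over all, about 0.2 kg; lies on the bench ribs up. Origin: centre of its underside; z points out of the ribbed face. Fits the seat either way round, long side along frame y
- end_board: loose end board standing upright on the bench: panel 15 mm thick (x), 200 mm long (y), 60 mm high, +x face white, -x face bare plywood with two dark upright battens 18 mm deep, 20 mm wide at y = +-82.5 mm; about 0.25 kg. Origin: middle of the panel's thickness and length, at its underside. Grip the panel from above, across its 15 mm, between the battens
- white_face (a point): middle of the end board's white face (7.5 mm to +x of the board's origin, 30 mm up)
- plain_model: a plain white plaster tile model with a smooth top, 50 x 90 x 28 mm (x, y, z); a bystander
- clamp_a: F-clamp with red jaws and wooden handle lying on the bench, bar 240 mm along its x, 105 mm wide, 24 mm high; kept ready for the colleague; a bystander
- try_square: small try square lying flat, dark wooden stock 110 mm and steel blade 160 mm, 16 mm high; a bystander
- blue_sample: arched blue glaze sample tile, 76 x 76 x 11 mm; a bystander
- terracotta_sample: arched terracotta sample tile, 64 x 64 x 12 mm; a bystander
- pigment_jar: teal pigment jar with steel lid, 72 mm across, 105 mm high; a bystander
- round_mould: white round plaster mould, 104 mm across, 66 mm high; a bystander
Mind the look-alikes: they are no part of the job. What is shaped like the end_board but turquoise is not meant.

How it is judged:
On the way, in this order (a step that is already met when the one before it is completed fails the run):
1. the ribbed model lies in the seat, ribs up, let go (horizontal distance between ribbed_model and seat below 0.005 m and z of ribbed_model in the frame of frame below 0.0125 m and angle between ribbed_model's own z axis and vertical below 0.06 rad and angle between the y axis of ribbed_model and the y axis of frame, either way round below 0.12 rad and linear speed of ribbed_model below 0.02 m/s and contact force between ribbed_model and the fingers below 0.2 N), for 0.2 s.
2. the end board stands across the open end, white face in, pressed evenly on both seals in the force band, for a second (horizontal distance between ribbed_model and seat below 0.005 m and z of ribbed_model in the frame of frame below 0.0125 m and angle between each of ribbed_model, end_board's own z axis and vertical below 0.06 rad and angle between the y axis of ribbed_model and the y axis of frame, either way round below 0.12 rad and value of joint seal_left between 0.002 and 0.0063 m and value of joint seal_right between 0.002 and 0.0063 m and (contact force between end_board and the fingers above 2 N or contact force between end_board and the arm above 2 N) and z of end_board in the frame of frame between 0.014 and 0.0215 m and y of end_board in the frame of frame between -0.01 and 0.01 m and x of white_face in the frame of frame above -0.079 m and angle between the x axis of end_board and the x axis of frame, either way round below 0.06 rad), for 1 s.
At the end, for the whole second after the job is handed in: Model ribs up in the seat (within 5 mm, down to 2.5 mm). End board held by the robot, at rest, upright and square (3 degrees) on the floor (3.5 mm), centred within 10 mm, white face inwards, each seal compressed 2 to 6.3 mm, i.e. 3 to 9.5 N on each (6 N is ideal) (all of step 2 and linear speed of end_board below 0.01 m/s); the arm keeps its last pose, push and grip.
It fails at once if the ribbed model is dropped into the seat (horizontal distance between ribbed_model and seat below 0.06 m and z of ribbed_model in the frame of frame below 0.05 m and linear speed of ribbed_model above 0.6 m/s).
It fails at once if a bystander is moved more than 30 mm (distance of any of plain_model, clamp_a, try_square, blue_sample, terracotta_sample, pigment_jar, round_mould from where it was at the start of the episode above 0.03 m).
It also fails if it takes over 70 s, if anything falls off the work surface, if the arm or the gripper's body presses on something with over 40 N, if the wrist force passes 120 N, or if a joint passes its speed limit or range.

## Working session

There is one attempt and no reset: what is moved stays moved. The work goes in short steps, Python scripts to look and compute and a tool call to move; the robot and the scene stay as the last step left them, time stands still between calls to the robot, and variables do not carry over. Pictures are saved under pics/ and viewed, about 8 in all and at most 12, crops included, and the job is handed in when it is done.

Besides the shell and the picture viewer there is one more tool, called after "Emit:" as name(argument=value, ...) on one line, values as JSON. jog_arm: Moves the arm, as the interface text tells. Its arguments: {"type":"object","properties":{"increments":{"type":"array"},"force":{"type":"number"}},"required":["increments"]}

```bash
ls; mkdir -p pics
cat > h.py <<'E'
import numpy as np, cv2
from scipy.spatial.transform import Rotation as R
from workcell import readout, read_camera, bot, spotter
np.set_printoptions(precision=4,suppress=True)
def cloud(p):
    z=p["range_z"]; v,u=np.indices(z.shape)
    c=np.stack([(u-p["cx"])/p["fx"]*z,(v-p["cy"])/p["fy"]*z,z],-1)
    T=np.array(p["world_from_camera"]); w=c@T[:3,:3].T+T[:3,3]
    w[z<=0]=np.nan; return w
def st():
    s=readout.read_state(); print("t",s["time"],"pos",np.array(s["tool_pos"]),"\nR",R.from_rotvec(s["tcp_rot"]).as_matrix(),"\nF",np.array(s["wrist_force"]),np.array(s["torque"]),"w",s["width"]); return s
E
python3 - <<'E'
from h import *
st()
for n in("top","side"):
    p=read_camera(n); cv2.imwrite(f"pics/{n}0.png",p["img"]); w=cloud(p)
    np.savez(f"{n}0.npz",w=w,img=p["img"])
    print(n,np.array(p["world_from_camera"])[:3,3],p["fx"])
    for t in("frame","ribbed_model","plain_model","end_board","seat","open_end","white_face"):
        f=spotter.masks_of if t in("frame","ribbed_model","plain_model","end_board") else spotter.spot_point
        for d in f(p,t)[:4]:
            c,r=[int(round(x)) for x in d["location"]]
            print(t,round(d["p"],2),c,r,w[min(r,419),min(c,559)], d["mask"].sum() if "mask" in d else "")
E
```

```text
pics
t 0.0 pos [0.2222 0.6366 0.2439] 
R [[ 0.3295 -0.0009 -0.9441]
 [ 0.9441 -0.0021  0.3295]
 [-0.0022 -1.      0.0001]] 
F [-0.4513  0.4643 -0.6868] [-0.0038  0.0261  0.0105] w 1.0016078102897576
top [ 0.1473 -0.0102  1.7419] 517.138592616766
frame 0.79 299 200 [ 0.5535 -0.0545  0.0165] 4703
ribbed_model 0.8 180 212 [0.5041 0.3484 0.0285] 408
plain_model 0.7 372 156 [ 0.7096 -0.306   0.0319] 441
end_board 0.91 384 210 [ 0.5227 -0.3453  0.0132] 630
seat 0.55 298 191 [ 0.5879 -0.0511  0.006 ] 
open_end 0.76 305 214 [ 0.5047 -0.0752  0.0167] 
open_end 0.26 180 212 [0.5041 0.3484 0.0285] 
white_face 0.98 385 209 [ 0.5213 -0.3445  0.0356] 
side [ 0.0874 -1.2617  0.7838] 466.0168928692872
frame 0.9 281 224 [ 0.5179 -0.1418  0.0758] 4173
ribbed_model 0.47 234 178 [0.4993 0.3169 0.0297] 235
plain_model 0.61 367 258 [ 0.7093 -0.3252  0.0274] 465
end_board 0.94 236 335 [ 0.2754 -0.4979  0.033 ] 2010
end_board 0.71 311 276 [ 0.5209 -0.3587  0.036 ] 1150
seat 0.86 290 224 [ 0.5458 -0.1445  0.0717] 
open_end 0.64 264 227 [ 0.496  -0.0473  0.0166] 
white_face 0.8 308 276 [ 0.5064 -0.371   0.0484] 
white_face 0.57 242 331 [ 0.2855 -0.5135  0.0555] 
white_face 0.4 366 262 [ 0.6957 -0.3431  0.0288]
```

View pics/top0.png

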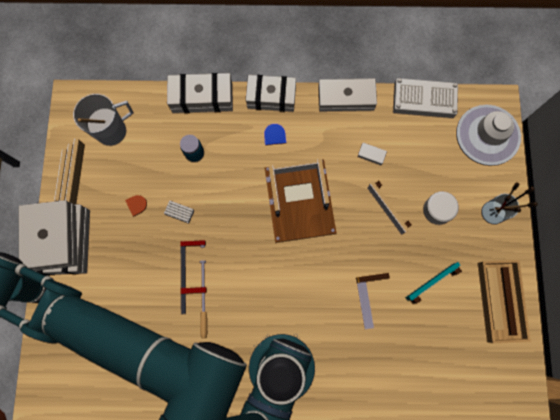

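View pics/side0.png

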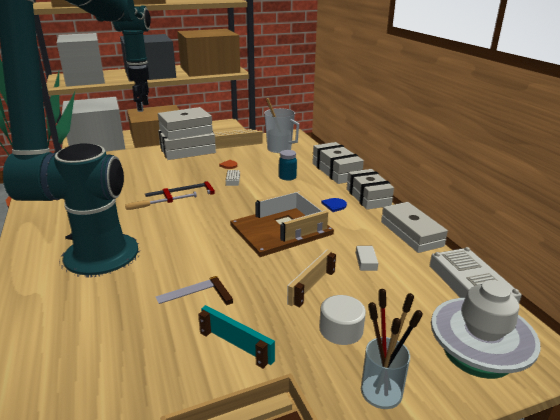

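```bash
cat >> h.py <<'E'
def rect(pts):
    (c,s,a)=cv2.minAreaRect(np.float32(pts[:,:2]*1000)); return np.array(c)/1000,s,a
def look(name,things,tag,save=True):
    p=read_camera(name); w=cloud(p)
    np.savez(tag+".npz",w=w,img=p["img"])
    if save: cv2.imwrite(f"pics/{tag}.png",p["img"])
    return p,w
E
python3 - <<'E'
from h import *
d=np.load("top0.npz"); w=d["w"]; img=d["img"]
def box(x,y,z): return w[(abs(w[...,0]-x[0])<x[1])&(abs(w[...,1]-y[0])<y[1])&(w[...,2]>z[0])&(w[...,2]<z[1])]
print("ribbed",rect(box((.504,.08),(.348,.08),(.015,.05))))
b=box((.522,.15),(-.345,.10),(.045,.08)); print("board",rect(b),b[:,2].mean())
b=box((.59,.2),(-.06,.2),(.065,.09)); print("walls",rect(b))
b=box((.59,.2),(-.06,.2),(.011,.09)); print("frame",rect(b))
p=read_camera("wrist"); st=readout.read_state(); M=R.from_rotvec(st["tcp_rot"]).as_matrix(); T=np.array(p["world_from_camera"])
print("cam in tool",M.T@(T[:3,3]-st["tool_pos"]),"\n",M.T@T[:3,:3],p["fx"])
a=cv2.resize(img[140:260,240:440],(800,480),interpolation=3)
cv2.imwrite("pics/c1.png",np.vstack([a[:, :],np.hstack([cv2.resize(img[190:235,150:210],(160,120)),cv2.resize(p["img"],(160,120)),np.zeros((120,480,3),np.uint8)])]))
E
```

```text
ribbed (array([0.5136, 0.3672]), (122.27024841308594, 64.43450927734375), 58.92021560668945)
board (array([ 0.5296, -0.3587]), (199.63455200195312, 36.67381286621094), 34.631317138671875) 0.05857151285460965
walls (array([ 0.5888, -0.0502]), (170.81890869140625, 180.75282287597656), 9.291156768798828)
frame (array([ 0.5876, -0.0633]), (388.08831787109375, 398.5406799316406), 87.95904541015625)
cam in tool [ 0.0002 -0.1287  0.0745] 
 [[ 1.      0.0005 -0.0007]
 [ 0.0008 -0.2907  0.9568]
 [ 0.0003 -0.9568 -0.2907]] 367.9663797271234
```

View pics/c1.png

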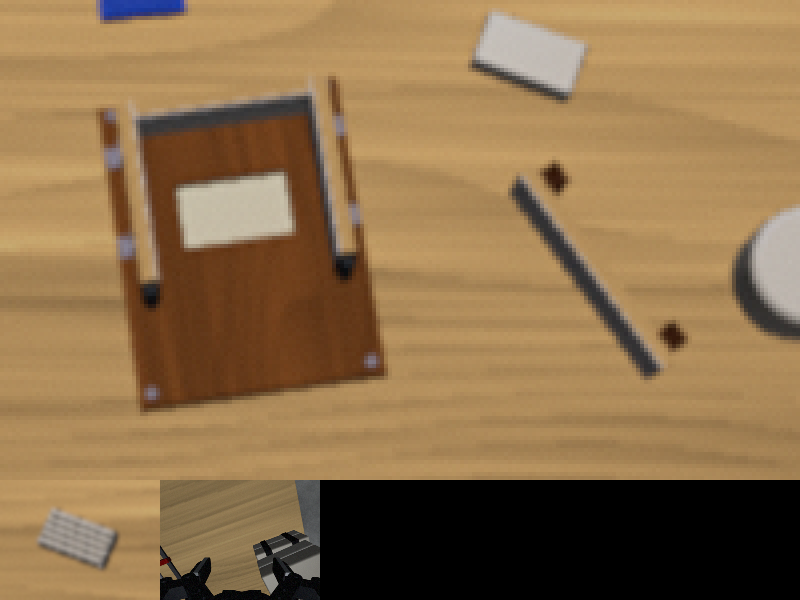

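```bash
cat >> h.py <<'E'
def down(yaw):   # tool x at yaw (deg), tool y down
    c,s=np.cos(np.radians(yaw)),np.sin(np.radians(yaw))
    x=np.array([c,s,0]); y=np.array([0,0,-1.]); return np.column_stack([x,y,np.cross(x,y)])
def plan(pos,yaw,n,width,first=None):
    s=readout.read_state(); p=np.array(s["tool_pos"]); M=R.from_rotvec(s["tcp_rot"]).as_matrix()
    y0=np.degrees(np.arctan2(M[1,0],M[0,0])); dy=(yaw-y0+180)%360-180
    print("yaw",round(y0,2),"->",yaw,"q",np.array(s["q"]))
    P=[p+(np.array(pos)-p)*i/n for i in range(n+1)]; Q=[M]+[down(y0+dy*i/n) for i in range(1,n+1)]
    rows=[]
    for i in range(n):
        t=Q[i].T@(P[i+1]-P[i]); r=R.from_matrix(Q[i].T@Q[i+1]).as_rotvec()
        rows.append([round(float(v),4)+0 for v in t]+[round(float(v),3)+0 for v in r]+[width])
    print(str(rows).replace(" ",""))
E
python3 -c "
from h import *
plan([.505,.35,.16],-20,10,1.0)"
```

```text
yaw 70.76 -> -20 q [ 1.1981  0.2639  1.604  -0.      1.2737 -0.0369]
[[-0.0178,0.0085,-0.0361,0.0,0.158,0.0,1.0],[-0.0119,0.0085,-0.0385,0.0,0.158,0.0,1.0],[-0.0057,0.0085,-0.0399,0.0,0.158,0.0,1.0],[0.0007,0.0085,-0.0403,0.0,0.158,0.0,1.0],[0.007,0.0085,-0.0397,0.0,0.158,0.0,1.0],[0.0132,0.0085,-0.0381,0.0,0.158,0.0,1.0],[0.0191,0.0085,-0.0355,0.0,0.158,0.0,1.0],[0.0244,0.0085,-0.0321,0.0,0.158,0.0,1.0],[0.0292,0.0085,-0.0278,0.0,0.158,0.0,1.0],[0.0332,0.0085,-0.0229,0.0,0.158,0.0,1.0]]
```

Emit:
jog_arm(increments=[[-0.018,0.0085,-0.036,0,0.158,0,1],[-0.012,0.0085,-0.0385,0,0.158,0,1],[-0.006,0.0085,-0.04,0,0.158,0,1],[0.001,0.0085,-0.04,0,0.158,0,1],[0.007,0.0085,-0.04,0,0.158,0,1],[0.013,0.0085,-0.038,0,0.158,0,1],[0.019,0.0085,-0.0355,0,0.158,0,1],[0.0245,0.0085,-0.032,0,0.158,0,1],[0.029,0.0085,-0.028,0,0.158,0,1],[0.033,0.0085,-0.023,0,0.158,0,1]])

```text
time: 2.1
tool_pos: [0.5059, 0.3394, 0.16]
tcp_rot: [-1.542, 0.304, -0.309]
wrist_force: [-0.8, 0.6, -0.1]
width: 0.997
```

```bash
cat >> h.py <<'E'
def fitrect(w,mask,z): # rectangle of masked points within z band
    m=mask&(w[...,2]>z[0])&(w[...,2]<z[1]); c,s,a=rect(w[m]); return c,s,a,m.sum()
E
python3 - <<'E'
from h import *
st()
p,w=look("wrist",[],"w1")
for d in spotter.masks_of(p,"ribbed_model")[:2]:
    m=d["mask"]; print(d["p"],d["location"],m.sum(),fitrect(w,m,(.012,.06)), np.nanpercentile(w[m][:,2],[5,50,95]))
# geometric: connected high points near the expected place
m=(w[...,2]>.014)&(w[...,2]<.05)&(np.hypot(w[...,0]-.505,w[...,1]-.35)<.075)
m=cv2.morphologyEx(m.astype(np.uint8),cv2.MORPH_OPEN,np.ones((5,5)))>0
print(fitrect(w,m,(.014,.05)))
v=p["img"].copy(); v[m,2]=255; cv2.imwrite("pics/w1m.png",v)
E
```

```text
t 2.1 pos [0.5059 0.3394 0.16  ] 
R [[ 0.9245  0.0041  0.3812]
 [-0.3812  0.0062  0.9245]
 [ 0.0015 -1.      0.0073]] 
F [-0.7561  0.5547 -0.0593] [-0.0567  0.009   0.0336] w 0.9968183339993795
0.85 [276.5, 170.3] 8301 (array([0.506 , 0.3577]), (90.04695892333984, 50.06515121459961), 70.0864028930664, np.int64(8138)) [0.0231 0.0288 0.0305]
(array([0.506 , 0.3577]), (90.04695892333984, 50.06515121459961), 70.0864028930664, np.int64(8109))
```

View pics/w1m.png

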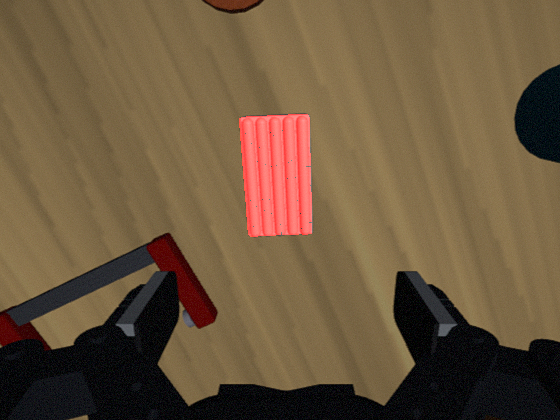

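```bash
python3 -c "
from h import *
plan([.506,.3577,.022],-19.9,5,1.0)"
```

```text
yaw -22.43 -> -19.9 q [0.5452 0.2041 1.8422 0.0019 1.0903 0.9359]
[[-0.0018,0.0274,0.0036,-0.005,-0.009,0.002,1.0],[-0.0017,0.0274,0.0038,0.0,-0.009,0.0,1.0],[-0.0016,0.0274,0.0038,0.0,-0.009,0.0,1.0],[-0.0016,0.0274,0.0038,0.0,-0.009,0.0,1.0],[-0.0016,0.0274,0.0038,0.0,-0.009,0.0,1.0]]
```

Emit:
jog_arm(increments=[[-0.007,0.03,0.017,-0.005,-0.044,0.002,1],[-0.001,0.05,0.0015,0,0,0,1],[0,0.04,0,0,0,0,1],[0,0.013,0,0,0,0,1],[0,0,0,0,0,0,1]])

```text
time: 2.82
tool_pos: [0.5088, 0.361, 0.0266]
tcp_rot: [-1.549, 0.266, -0.272]
wrist_force: [-0.5, -0.3, -0.0]
width: 1.002
```

```bash
python3 -c "
from h import *
st();plan([.506,.3577,.022],-19.9,1,1.0)"
```

```text
t 2.825 pos [0.5088 0.361  0.0266] 
R [[ 0.9417  0.0046  0.3363]
 [-0.3363  0.0047  0.9417]
 [ 0.0028 -1.      0.006 ]] 
F [-0.5011 -0.2714 -0.0145] [ 0.016  -0.0122 -0.0171] w 1.0015162182771202
yaw -19.65 -> -19.9 q [0.5763 0.3802 1.8932 0.0019 0.8617 0.9181]
[[-0.0016,0.0046,-0.0041,-0.006,0.004,0.003,1.0]]
```

Emit:
jog_arm(increments=[[-0.0016,0.0046,-0.004,-0.006,0.004,0.003,1],[0,0,0,0,0,0,0.3],[0,0,0,0,0,0,0.3],[0,0,0,0,0,0,0.3],[0,0,0,0,0,0,0.3]], force=35)

```text
time: 3.45
tool_pos: [0.5089, 0.3598, 0.0274]
tcp_rot: [-1.548, 0.267, -0.277]
wrist_force: [-0.3, 0.1, -2.1]
width: 0.57
```

```bash
python3 -c "
from h import *
st();s=readout.read_state();print(s['width']*85)
plan([.59,-.05,.2],9,10,.3)"
```

```text
t 3.45 pos [0.5089 0.3598 0.0274] 
R [[ 0.9405  0.0068  0.3399]
 [-0.3399  0.0047  0.9405]
 [ 0.0048 -1.      0.0067]] 
F [-0.2894  0.125  -2.0726] [-0.012  0.035  0.021] w 0.5695314904532366
48.41017668852511
yaw -19.87 -> 9 q [0.5754 0.3773 1.8956 0.0003 0.8605 0.9219]
[[0.0216,-0.0174,-0.0357,-0.007,-0.05,0.005,0.3],[0.0197,-0.0173,-0.0368,0.0,-0.05,0.0,0.3],[0.0178,-0.0173,-0.0378,0.0,-0.05,0.0,0.3],[0.0159,-0.0173,-0.0386,0.0,-0.05,0.0,0.3],[0.014,-0.0173,-0.0394,0.0,-0.05,0.0,0.3],[0.012,-0.0173,-0.04,0.0,-0.05,0.0,0.3],[0.0099,-0.0173,-0.0406,0.0,-0.05,0.0,0.3],[0.0079,-0.0173,-0.041,0.0,-0.05,0.0,0.3],[0.0058,-0.0173,-0.0414,0.0,-0.05,0.0,0.3],[0.0037,-0.0173,-0.0416,0.0,-0.05,0.0,0.3]]
```

Emit:
jog_arm(increments=[[0,0,0,0,0,0,0.75],[0,0,0,0,0,0,0.75],[0,0.009,0,-0.007,0,0.005,0.75],[-0.002,0.004,-0.002,0,0,0,0.75],[0,0.001,0,0,0,0,0.3],[0,0.001,0,0,0,0,0.3],[0,0.001,0,0,0,0,0.3],[0,0,0,0,0,0,0.3]], force=40)

```text
time: 4.45
tool_pos: [0.5068, 0.3588, 0.013]
tcp_rot: [-1.554, 0.272, -0.272]
wrist_force: [0.9, 0.3, -1.6]
width: 0.572
```

```bash
python3 -c "
from h import *
st()
plan([.545,.345,.2],-15,4,.3)"
```

```text
t 4.45 pos [0.5068 0.3588 0.013 ] 
R [[ 0.9405 -0.0005  0.3398]
 [-0.3398 -0.0006  0.9405]
 [-0.0002 -1.     -0.0007]] 
F [ 0.8616  0.292  -1.6379] [ 0.035  -0.0214  0.0106] w 0.5719287315211323
yaw -19.86 -> -15 q [ 0.5761  0.3979  1.8994 -0.0003  0.845   0.923 ]
[[0.0101,-0.0468,0.0,0.001,-0.021,0.0,0.3],[0.0102,-0.0468,-0.0002,0.0,-0.021,0.0,0.3],[0.0101,-0.0468,-0.0004,0.0,-0.021,0.0,0.3],[0.0101,-0.0468,-0.0006,0.0,-0.021,0.0,0.3]]
```

Emit:
jog_arm(increments=[[0,0,0,0,0,0,0.75],[0,0,0,0,0,0,0.75],[0,-0.009,0,0,0,0,0.75],[0,0,0,0,0,0,0.75],[0,0,0,0,0,0,0.3],[0,0,0,0,0,0,0.3],[0,0,0,0,0,0,0.3]])

```text
time: 5.32
tool_pos: [0.5069, 0.3589, 0.0225]
tcp_rot: [-1.554, 0.272, -0.272]
wrist_force: [-0.5, 0.6, 1.2]
width: 0.574
```

```bash
python3 -c "
from h import *
st()
plan([.545,.345,.2],-15,4,.3)"
```

```text
t 5.325 pos [0.5069 0.3589 0.0225] 
R [[ 0.9405 -0.0001  0.3399]
 [-0.3399 -0.0002  0.9405]
 [-0.     -1.     -0.0002]] 
F [-0.4987  0.6275  1.211 ] [ 0.013   0.0725 -0.0088] w 0.574497110812644
yaw -19.87 -> -15 q [ 0.5761  0.385   1.8959 -0.0002  0.8609  0.923 ]
[[0.0101,-0.0444,-0.0001,0.0,-0.021,0.0,0.3],[0.0101,-0.0444,-0.0003,0.0,-0.021,0.0,0.3],[0.0101,-0.0444,-0.0005,0.0,-0.021,0.0,0.3],[0.0101,-0.0444,-0.0007,0.0,-0.021,0.0,0.3]]
```

Emit:
jog_arm(increments=[[0,-0.03,0,0,0,0,0.3],[0,-0.06,0,0,0,0,0.3],[0,-0.06,0,0,0,0,0.3],[0.01,-0.04,-0.04,0,-0.08,0,0.3],[0.018,-0.04,-0.045,0,-0.08,0,0.3],[0.015,-0.03,-0.05,0,-0.08,0,0.3],[0.01,-0.02,-0.05,0,-0.08,0,0.3],[0.006,0,-0.05,0,-0.08,0,0.3],[0.003,0,-0.05,0,-0.08,0,0.3],[0,0,-0.04,0,0,0,0.3]])

```text
time: 6.58
tool_pos: [0.534, 0.0201, 0.3055]
tcp_rot: [-1.575, -0.115, 0.131]
wrist_force: [0.1, -0.0, -1.6]
width: 0.572
```

Run:
```python
from h import *
s=st()
p,w=look("wrist",[],"w2")
for t in("seat","open_end"):
    for d in spotter.spot_point(p,t)[:2]: print(t,d["p"],d["location"])
```

```text
t 6.575 pos [0.534  0.0201 0.3055] 
R [[ 0.9878 -0.0094 -0.1557]
 [ 0.1556 -0.0085  0.9878]
 [-0.0106 -0.9999 -0.0069]] 
F [ 0.0747 -0.0478 -1.5633] [ 0.041  -0.0625 -0.0643] w 0.5719331967811082
```

View pics/w2.png

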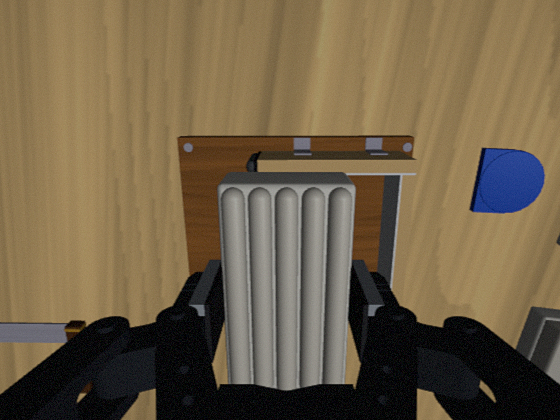

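Emit:
jog_arm(increments=[[-0.05,0,0,0,0,0,0.3],[-0.05,0,0,0,0,0,0.3],[-0.05,0,0,0,0,0,0.3],[0,0,0,0,0,0,0.3]])

```text
time: 7.22
tool_pos: [0.3805, 0.0004, 0.3031]
tcp_rot: [-1.571, -0.108, 0.136]
wrist_force: [0.4, 0.9, -1.9]
width: 0.573
```

Run:
```python
from h import *
s=st()
p,w=look("wrist",[],"w3")
for t in("seat","open_end"):
    for d in spotter.spot_point(p,t)[:2]:
        c,r=[int(round(x)) for x in d["location"]]; print(t,d["p"],d["location"],w[r,c])
m=(w[...,2]>.07)&(w[...,2]<.086)&(abs(w[...,0]-.6)<.2)&(abs(w[...,1]+.06)<.15)
print("walls",rect(w[m]),m.sum(),w[m][:,2].mean())
f=(w[...,2]>.012)&(w[...,2]<.024)&(abs(w[...,0]-.56)<.2)&(abs(w[...,1]+.06)<.16)
print("floor",rect(w[f]),np.median(w[f][:,2]))
# seat: whitish pixels, low
hsv=cv2.cvtColor(p["img"],cv2.COLOR_BGR2HSV)
sm=(hsv[...,1]<90)&(hsv[...,2]>90)&(w[...,2]<.0145)&(w[...,2]>.004)&(np.hypot(w[...,0]-.59,w[...,1]+.055)<.07)
sm=cv2.morphologyEx(sm.astype(np.uint8),cv2.MORPH_OPEN,np.ones((3,3)))>0
print("seat",rect(w[sm]),sm.sum(),np.median(w[sm][:,2]))
d=(w[...,2]<.0135)&(w[...,2]>.0)&(np.hypot(w[...,0]-.59,w[...,1]+.055)<.065)
print("pocket by depth",rect(w[d]),d.sum())
v=p["img"].copy(); v[sm]=(0,255,0); v[m]=(0,0,255); cv2.imwrite("pics/w3m.png",v)
```

```text
t 7.225 pos [0.3805 0.0004 0.3031] 
R [[ 0.9878 -0.0174 -0.1549]
 [ 0.1548 -0.0054  0.9879]
 [-0.018  -0.9998 -0.0026]] 
F [ 0.4443  0.8758 -1.9413] [ 0.0382 -0.0482  0.0212] w 0.5732664749172283
seat 0.89 [449.4, 229.1] [ 0.5828 -0.0501  0.0095]
open_end 0.94 [383.8, 230.4] [ 0.503  -0.0612  0.0181]
walls (array([ 0.5862, -0.0493]), (167.372802734375, 181.18804931640625), 9.458494186401367) 6253 0.07727815636599308
floor (array([ 0.5502, -0.0404]), (265.46209716796875, 181.3800048828125), 9.114213943481445) 0.018320371420165737
seat (array([ 0.5812, -0.0516]), (53.62574005126953, 94.09378051757812), 9.110738754272461) 3225 0.010634944615416975
pocket by depth (array([ 0.5812, -0.0515]), (53.70884323120117, 94.44925689697266), 9.073856353759766) 3302
```

View pics/w3m.png

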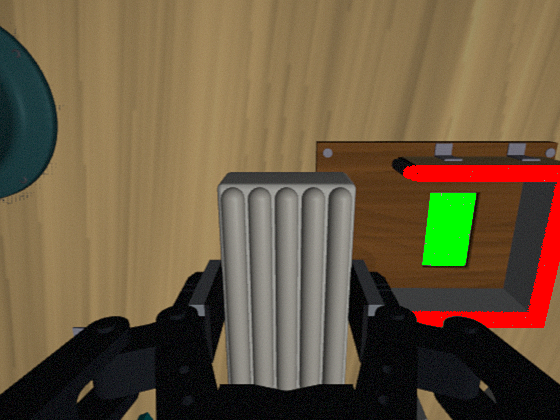

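Run:
```python
from h import *
s=readout.read_state(); M=R.from_rotvec(s["tcp_rot"]).as_matrix()
d=np.load("w3.npz"); t=(d["w"]-np.array(s["tool_pos"]))@M
m=(abs(t[...,0])<.035)&(abs(t[...,1])<.03)&(t[...,2]<.06)&(t[...,2]>-.07)
m&=np.hypot(np.indices(m.shape)[0]-0,0)<260
q=t[m]; print(m.sum(),"z min",np.percentile(q[:,2],[0.5,1,2,5]),"y",np.percentile(q[:,1],[1,50,99]))
far=q[(q[:,2]<-.02)&(q[:,1]>-.015)]; print("x",np.percentile(far[:,0],[.5,2,50,98,99.5]))
# slab front face bottom
ff=q[q[:,2]<-.042]; print("front y",np.percentile(ff[:,1],[1,50,99]))
# right-wall & back-wall lines, frame yaw from long edges
w=d["w"]; W=w[(w[...,2]>.072)&(w[...,2]<.084)&(abs(w[...,0]-.6)<.2)&(abs(w[...,1]+.06)<.15)]
a=np.radians(9.2);u=np.array([np.cos(a),np.sin(a)]);v=np.array([-u[1],u[0]])
U=W[:,:2]@u;V=W[:,:2]@v
print("U",np.percentile(U,[.5,99.5]),"V",np.percentile(V,[.5,99.5]))
mid=(U>.52)&(U<.62); print("right wall V",np.percentile(V[mid&(V<-.142)],[1,99]),"left",np.percentile(V[mid&(V>-.142)],[1,99]))
b=(abs(V+.142)<.05); print("back U",np.percentile(U[b],[1,99]))
```

```text
11697 z min [0.0172 0.0179 0.0186 0.0197] y [-0.0076 -0.0051  0.0191]Traceback (most recent call last):
  File "<stdin>", line 7, in <module>
    return _quantile_unchecked(
        a, q, axis, out, overwrite_input, method, keepdims, weights)
    return _ureduce(a,
                    func=_quantile_ureduce_func,
    ...<5 lines>...
                    overwrite_input=overwrite_input,
                    method=method)
    r = func(a, **kwargs)
    result = _quantile(arr,
                       quantiles=q,
    ...<2 lines>...
                       out=out,
                       weights=wgt)
    slices_having_nans = np.isnan(arr[-1, ...])
                                  ~~~^^^^^^^^^
IndexError: index -1 is out of bounds for axis 0 with size 0
```

Run:
```python
from h import *
s=readout.read_state(); M=R.from_rotvec(s["tcp_rot"]).as_matrix()
d=np.load("w3.npz"); t=(d["w"]-np.array(s["tool_pos"]))@M
r=np.indices(t.shape[:2])[0]
m=(abs(t[...,0])<.035)&(abs(t[...,1])<.04)&(t[...,2]<.07)&(r<245)
q=t[m]; print(m.sum(),"z max",np.percentile(q[:,2],[95,98,99,99.5]),"y",np.percentile(q[:,1],[1,50,99]))
far=q[(q[:,2]>.035)]; print("x",np.percentile(far[:,0],[.5,2,50,98,99.5]))
w=d["w"]; W=w[(w[...,2]>.072)&(w[...,2]<.084)&(abs(w[...,0]-.6)<.2)&(abs(w[...,1]+.06)<.15)]
a=np.radians(9.2);u=np.array([np.cos(a),np.sin(a)]);v=np.array([-u[1],u[0]])
U=W[:,:2]@u;V=W[:,:2]@v
print("U",np.percentile(U,[.5,99.5]),"V",np.percentile(V,[.5,99.5]))
mid=(U>.52)&(U<.62); print("right wall V",np.percentile(V[mid&(V<-.142)],[1,99]),"left",np.percentile(V[mid&(V>-.142)],[1,99]))
b=(abs(V+.142)<.05); print("back U",np.percentile(U[b],[1,99]))
for vv in(-.142+.0825,): 
    b=abs(V-vv)<.006; print("left wall U",np.percentile(U[b],[.5,99]))
```

```text
9735 z max [0.0452 0.0453 0.0453 0.0454] y [-0.0075 -0.0049  0.0195]
x [-0.0282 -0.0271 -0.004   0.0192  0.0204]
U [0.4894 0.6533] V [-0.2318 -0.0523]
right wall V [-0.2321 -0.2166] left [-0.0675 -0.0523]
back U [0.638  0.6535]
left wall U [0.488  0.6334]
```

Run:
```python
from h import *
p,w=look("wrist",[],"w4")
s=st(); M=R.from_rotvec(s["tcp_rot"]).as_matrix();T=np.array(p["world_from_camera"])
print("cam in tool",M.T@(T[:3,3]-s["tool_pos"]),"\n",M.T@T[:3,:3],p["cx"],p["cy"])
t=(w-np.array(s["tool_pos"]))@M
r=np.indices(t.shape[:2])[0]
m=(abs(t[...,0])<.035)&(abs(t[...,1])<.04)&(t[...,2]<.07)&(r<245)
q=t[m]; far=q[(q[:,2]>.035)]; print("x",np.percentile(far[:,0],[.5,2,50,98,99.5]),"zmax",np.percentile(q[:,2],[99]))
sm=(w[...,2]<.0135)&(w[...,2]>.0)&(np.hypot(w[...,0]-.58,w[...,1]+.053)<.065)
print("pocket",rect(w[sm]))
m=(w[...,2]>.07)&(w[...,2]<.086)&(abs(w[...,0]-.6)<.2)&(abs(w[...,1]+.06)<.15)
print("walls",rect(w[m]))
```

```text
t 7.425 pos [0.3843 0.0001 0.304 ] 
R [[ 0.9878 -0.0157 -0.1552]
 [ 0.1552 -0.0057  0.9879]
 [-0.0164 -0.9999 -0.0032]] 
F [-0.2032  0.4354 -2.4482] [ 0.018   0.0063 -0.0208] w 0.5711979812609259
cam in tool [-0.0007 -0.1287  0.0746] 
 [[ 1.      0.0001  0.0005]
 [-0.0004 -0.2911  0.9567]
 [ 0.0003 -0.9567 -0.2911]] 285.9353490347295 207.39923427990882
x [-0.0251 -0.024  -0.001   0.0224  0.0235] zmax [0.0448]
pocket (array([ 0.5807, -0.0515]), (54.90912628173828, 94.41204071044922), 8.449352264404297)
walls (array([ 0.5864, -0.0496]), (167.63128662109375, 181.6203155517578), 9.339058876037598)
```

```bash
python3 -c "
from h import *
plan([.58,-.051,.125],9.2,6,.3)"
```

```text
yaw 8.93 -> 9.2 q [-0.0588 -0.3364  2.0778 -0.0067  1.4156 -0.2135]
[[0.0314,0.0294,-0.0134,0.003,-0.001,-0.016,0.3],[0.0309,0.0298,-0.0135,0.0,-0.001,0.0,0.3],[0.0309,0.0298,-0.0135,0.0,-0.001,0.0,0.3],[0.0309,0.0298,-0.0136,0.0,-0.001,0.0,0.3],[0.0309,0.0298,-0.0136,0.0,-0.001,0.0,0.3],[0.0308,0.0298,-0.0136,0.0,-0.001,0.0,0.3]]
```

Emit:
jog_arm(increments=[[0.031,0.029,-0.0134,0.003,-0.001,-0.016,0.3],[0.031,0.03,-0.0135,0,-0.001,0,0.3],[0.031,0.03,-0.0135,0,-0.001,0,0.3],[0.031,0.03,-0.0135,0,-0.001,0,0.3],[0.031,0.03,-0.0135,0,-0.001,0,0.3],[0.031,0.03,-0.0135,0,-0.001,0,0.3],[0,0,0,0,0,0,0.3],[0,0,0,0,0,0,0.3]])

```text
time: 8.43
tool_pos: [0.5971, -0.0484, 0.1162]
tcp_rot: [-1.565, -0.131, 0.131]
wrist_force: [-0.7, -0.1, -1.5]
width: 0.571
```

```bash
python3 -c "
from h import *
st()
plan([.58,-.051,.055],9.2,3,.3)"
```

```text
t 8.425 pos [ 0.5971 -0.0484  0.1162] 
R [[ 0.9862 -0.0001 -0.1659]
 [ 0.1659  0.0022  0.9861]
 [ 0.0002 -1.      0.0022]] 
F [-0.664  -0.0542 -1.547 ] [ 0.015  -0.0064  0.0327] w 0.5706736327342437
yaw 9.55 -> 9.2 q [-0.1237  0.2335  1.8932  0.0025  1.0153 -0.2916]
[[-0.0058,0.0204,0.0,-0.002,0.002,0.0,0.3],[-0.0058,0.0204,0.0001,0.0,0.002,0.0,0.3],[-0.0058,0.0204,0.0001,0.0,0.002,0.0,0.3]]
```

Emit:
jog_arm(increments=[[-0.009,0.01,0,-0.002,0.006,0,0.3],[-0.009,0.03,0,0,0,0,0.3],[0,0.02,0,0,0,0,0.3],[0,0,0,0,0,0,0.3],[0,0,0,0,0,0,0.3]])

```text
time: 9.05
tool_pos: [0.5776, -0.0506, 0.0595]
tcp_rot: [-1.569, -0.132, 0.121]
wrist_force: [0.4, -0.4, -1.8]
width: 0.571
```

Run:
```python
from h import *
p,w=look("wrist",[],"w5")
s=st(); M=R.from_rotvec(s["tcp_rot"]).as_matrix()
t=(w-np.array(s["tool_pos"]))@M
r=np.indices(t.shape[:2])[0]
m=(abs(t[...,0])<.035)&(abs(t[...,1])<.014)&(t[...,2]<.07)&(r<245)
q=t[m]; far=q[(q[:,2]>.035)]; print("x",np.percentile(far[:,0],[.5,50,99.5]),"zmax",np.percentile(q[:,2],[99]))
plan([.58,-.051,.036],9.2,1,.3)
```

```text
t 9.1 pos [ 0.5776 -0.0506  0.0595] 
R [[ 0.9871  0.0066 -0.1602]
 [ 0.1602 -0.001   0.9871]
 [ 0.0064 -1.     -0.002 ]] 
F [-0.4374  0.1623 -3.3511] [0.0512 0.0495 0.0278] w 0.5725303950723191
x [-0.0249 -0.0007  0.0237] zmax [0.0447]
yaw 9.22 -> 9.2 q [-0.1302  0.2651  1.9758 -0.0001  0.8941 -0.2911]
[[0.0022,0.0235,-0.0008,0.002,0.0,0.006,0.3]]
```

View pics/w5.png

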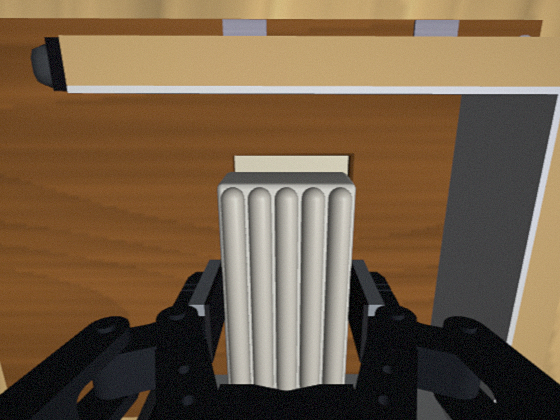

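Run:
```python
from h import *
d=np.load("w5.npz"); w=d["w"]; s=readout.read_state()
for c,r in((232,165),(237,165),(345,165),(350,165),(356,165),(290,150),(290,158),(290,165)): print(c,r,w[r,c],d["img"][r,c])
a=np.radians(9.2);u=np.array([np.cos(a),np.sin(a)]);v=np.array([-u[1],u[0]])
print("row165 U by col"); 
for c in range(228,362,4): print(c,np.round(w[162,c,:2]@u,4),np.round(w[162,c,2],4),d["img"][162,c].sum(),end="; ")
print("\ncol290 V by row")
for r in range(148,164,1): print(r,np.round(w[r,290,:2]@v,4),np.round(w[r,290,2],4),d["img"][r,290].sum(),end="; ")
# walls from this view
V=w[...,:2]@v;U=w[...,:2]@u
m=(w[...,2]>.074)&(w[...,2]<.082)&(U>.53)&(U<.6); print("\nleft wall V",np.percentile(V[m],[1,99]))
print("tool U,V",np.array(s["tool_pos"])[:2]@u,np.array(s["tool_pos"])[:2]@v)
```

```text
232 165 [ 0.5456 -0.0122  0.0166] [ 26  69 110]
237 165 [ 0.5474 -0.013   0.0107] [176 198 203]
345 165 [ 0.5994 -0.0047  0.0101] [185 207 213]
350 165 [ 0.6003 -0.0033  0.0171] [24 43 67]
356 165 [ 0.6029 -0.0027  0.018 ] [ 48  85 133]
290 150 [ 0.5713 -0.0006  0.0186] [ 30  72 114]
290 158 [ 0.5723 -0.0057  0.0094] [177 201 205]
290 165 [ 0.5728 -0.009   0.0103] [178 199 204]
row165 U by col
228 0.535 0.018 241; 232 0.5368 0.0173 223; 236 0.5378 0.0108 595; 240 0.5397 0.0106 590; 244 0.5417 0.0106 583; 248 0.5434 0.008 588; 252 0.5456 0.011 578; 256 0.5475 0.0107 591; 260 0.5495 0.011 583; 264 0.5514 0.0105 578; 268 0.5533 0.0104 585; 272 0.5552 0.0098 587; 276 0.5572 0.0106 575; 280 0.5591 0.0105 579; 284 0.5611 0.0092 585; 288 0.563 0.0112 580; 292 0.565 0.0101 595; 296 0.567 0.0096 580; 300 0.5689 0.0108 582; 304 0.5709 0.01 603; 308 0.5727 0.0108 597; 312 0.5747 0.0113 591; 316 0.5766 0.0108 599; 320 0.5785 0.0114 595; 324 0.5804 0.0118 583; 328 0.5826 0.0097 606; 332 0.5845 0.0103 602; 336 0.5864 0.0106 608; 340 0.5883 0.011 601; 344 0.5902 0.011 590; 348 0.5919 0.0124 255; 352 0.5928 0.0177 163; 356 0.5945 0.0188 263; 360 0.5964 0.0185 271; 
col290 V by row
148 -0.091 0.0187 247; 149 -0.0915 0.0182 235; 150 -0.0919 0.0186 216; 151 -0.0924 0.0185 240; 152 -0.0929 0.0183 228; 153 -0.0935 0.0173 215; 154 -0.0941 0.0169 194; 155 -0.0945 0.017 302; 156 -0.0959 0.0111 607; 157 -0.0967 0.0096 602; 158 -0.0972 0.0094 583; 159 -0.0977 0.0089 594; 160 -0.0979 0.0108 584; 161 -0.0985 0.0104 591; 162 -0.0988 0.0114 598; 163 -0.0993 0.0113 585; 
left wall V [-0.1464 -0.0523]
tool U,V 0.5620834070800736 -0.1422688680283292
```

Emit:
jog_arm(increments=[[0.0035,0.005,0.0005,0.002,0,0.006,0.3],[0,0.008,0,0,0,0,0.3],[0,0,0,0,0,0,0.3],[0,0,0,0,0,0,0.3]])

```text
time: 9.6
tool_pos: [0.5832, -0.0496, 0.048]
tcp_rot: [-1.568, -0.13, 0.123]
wrist_force: [-0.4, 0.3, -2.6]
width: 0.575
```

Run:
```python
from h import *
st(); plan([.5807,-.0495,.034],9.2,1,.3)
```

```text
t 9.6 pos [ 0.5832 -0.0496  0.048 ] 
R [[ 0.9871  0.0043 -0.1604]
 [ 0.1604 -0.0004  0.9871]
 [ 0.0041 -1.     -0.0011]] 
F [-0.3859  0.3411 -2.6027] [ 0.0226 -0.0001 -0.0341] w 0.5751544062409828
yaw 9.23 -> 9.2 q [-0.1274  0.2908  1.9679  0.0001  0.8786 -0.2886]
[[-0.0025,0.014,0.0005,0.001,0.0,0.004,0.3]]
```

Emit:
jog_arm(increments=[[-0.002,0.004,0,0.001,0,0.004,0.3],[0,0,0,0,0,0,0.3],[0,0,0,0,0,0,0.3]])

```text
time: 9.98
tool_pos: [0.581, -0.05, 0.0436]
tcp_rot: [-1.567, -0.126, 0.127]
wrist_force: [0.1, -0.9, -3.0]
width: 0.573
```

Run:
```python
from h import *
st(); plan([.5807,-.0495,.034],9.2,1,.3)
```

```text
t 9.975 pos [ 0.581  -0.05    0.0436] 
R [[ 0.9871 -0.0005 -0.1603]
 [ 0.1603 -0.      0.9871]
 [-0.0005 -1.      0.    ]] 
F [ 0.1116 -0.8842 -2.9832] [-0.0134  0.0116 -0.0116] w 0.5729702930282408
yaw 9.22 -> 9.2 q [-0.1285  0.2959  1.9713 -0.0001  0.8749 -0.2893]
[[-0.0002,0.0096,0.0005,0.0,0.0,0.0,0.3]]
```

Within half a millimetre; lowering straight down in small steps.

Emit:
jog_arm(increments=[[0,0.004,0.0003,0,0,0,0.3],[0,0.003,0,0,0,0,0.3],[0,0.002,0,0,0,0,0.3],[0,0,0,0,0,0,0.3]])

```text
time: 10.48
tool_pos: [0.5809, -0.0497, 0.0339]
tcp_rot: [-1.567, -0.126, 0.127]
wrist_force: [0.1, 0.8, -3.3]
width: 0.573
```

Run:
```python
from h import *
st(); plan([.5807,-.0495,.0325],9.2,1,.3)
```

```text
t 10.475 pos [ 0.5809 -0.0497  0.0339] 
R [[ 0.9871 -0.0006 -0.1602]
 [ 0.1602 -0.      0.9871]
 [-0.0006 -1.      0.0001]] 
F [ 0.0982  0.8473 -3.3278] [-0.0157 -0.047  -0.0591] w 0.5729379251956561
yaw 9.22 -> 9.2 q [-0.128   0.309   1.976  -0.0001  0.8572 -0.2888]
[[-0.0001,0.0014,0.0002,0.0,0.0,-0.001,0.3]]
```

Emit:
jog_arm(increments=[[0,0.0015,0,0,0,0,0.3],[0,0.0005,0,0,0,0,0.3],[0,0,0,0,0,0,0.3]])

```text
time: 10.85
tool_pos: [0.5812, -0.0497, 0.0325]
tcp_rot: [-1.567, -0.126, 0.126]
wrist_force: [0.6, -0.6, -1.8]
width: 0.57
```

Emit:
jog_arm(increments=[[0,0.0008,0,0,0,0,0.3],[0,0,0,0,0,0,0.3],[0,0,0,0,0,0,0.62],[0,0,0,0,0,0,0.7],[0,0,0,0,0,0,0.8],[0,0,0,0,0,0,0.8]])

```text
time: 11.6
tool_pos: [0.5825, -0.0499, 0.0329]
tcp_rot: [-1.568, -0.128, 0.125]
wrist_force: [-0.3, 0.1, 0.0]
width: 0.803
```

Emit:
jog_arm(increments=[[0,-0.02,0,0,0,0,0.8],[0,-0.04,0,0,0,0,0.8],[0,-0.05,0,0,0,0,0.8],[0,-0.04,0,0,0,0,0.8],[0,0,0,0,0,0,0.8]])

```text
time: 12.22
tool_pos: [0.5829, -0.0499, 0.1931]
tcp_rot: [-1.568, -0.131, 0.122]
wrist_force: [0.4, -0.3, 0.0]
width: 0.798
```

Run:
```python
from h import *
p,w=look("wrist",[],"w6"); st()
a=np.radians(9.2);u=np.array([np.cos(a),np.sin(a)]);v=np.array([-u[1],u[0]])
m=(w[...,2]>.026)&(w[...,2]<.05)&(np.hypot(w[...,0]-.58,w[...,1]+.05)<.062)
m=cv2.morphologyEx(m.astype(np.uint8),cv2.MORPH_OPEN,np.ones((5,5)))>0
c=rect(w[m]); print("model",c,"UV",c[0]@u,c[0]@v,"top z",np.percentile(w[m][:,2],[5,50,95,99]))
plan([.545,-.25,.24],-54,10,1.)
```

```text
t 12.275 pos [ 0.5817 -0.0497  0.191 ] 
R [[ 0.9871  0.0027 -0.1602]
 [ 0.1602 -0.0004  0.9871]
 [ 0.0026 -1.     -0.0009]] 
F [ 0.7424  0.5904 -0.0137] [0.0187 0.0357 0.0106] w 0.7962982414605967
model (array([ 0.5808, -0.05  ]), (50.16261672973633, 89.2204818725586), 9.151440620422363) UV 0.5653538589885093 -0.14220766354594958 top z [0.0334 0.0388 0.0406 0.0411]
yaw 9.22 -> -54 q [-0.1279  0.1314  1.8643 -0.0001  1.1431 -0.2888]
[[-0.0068,-0.0049,-0.0192,0.001,0.11,0.003,1.0],[-0.0047,-0.0049,-0.0198,0.0,0.11,0.0,1.0],[-0.0025,-0.0049,-0.0202,0.0,0.11,0.0,1.0],[-0.0002,-0.0049,-0.0204,0.0,0.11,0.0,1.0],[0.002,-0.0049,-0.0203,0.0,0.11,0.0,1.0],[0.0042,-0.0049,-0.0199,0.0,0.11,0.0,1.0],[0.0064,-0.0049,-0.0193,0.0,0.11,0.0,1.0],[0.0085,-0.0049,-0.0185,0.0,0.11,0.0,1.0],[0.0105,-0.0049,-0.0175,0.0,0.11,0.0,1.0],[0.0123,-0.0049,-0.0162,0.0,0.11,0.0,1.0]]
```

View pics/w6.png

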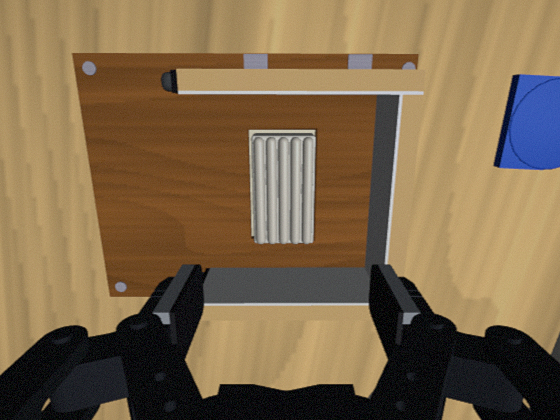

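Emit:
jog_arm(increments=[[-0.01,-0.005,-0.028,0,0.11,0,1],[-0.008,-0.005,-0.029,0,0.11,0,1],[-0.005,-0.005,-0.03,0,0.11,0,1],[-0.001,-0.005,-0.03,0,0.11,0,1],[0.002,-0.005,-0.03,0,0.11,0,1],[0.006,-0.005,-0.03,0,0.11,0,1],[0.009,-0.005,-0.029,0,0.11,0,1],[0.012,0,-0.028,0,0.11,0,1],[0.015,0,-0.026,0,0.11,0,1],[0,0,0,0,0,0,1]])

```text
time: 13.52
tool_pos: [0.5123, -0.3186, 0.2135]
tcp_rot: [-1.463, 0.689, -0.654]
wrist_force: [0.9, -0.2, 0.5]
width: 1.002
```

```bash
cat >> h.py <<'E'
def board(w,xy,zlo=.045,zhi=.075,rad=.125):
    m=(w[...,2]>zlo)&(w[...,2]<zhi)&(np.hypot(w[...,0]-xy[0],w[...,1]-xy[1])<rad)
    m=cv2.morphologyEx(m.astype(np.uint8),cv2.MORPH_OPEN,np.ones((3,3)))>0
    n,l,stt,_=cv2.connectedComponentsWithStats(m.astype(np.uint8)); k=1+np.argmax(stt[1:,4]); m=l==k
    return m,rect(w[m]),np.median(w[m][:,2])
E
python3 - <<'E'
from h import *
p,w=look("wrist",[],"w7"); st()
m,r,z=board(w,(.525,-.35)); print(r,z,m.sum())
for d in spotter.masks_of(p,"end_board")[:2]: print(d["p"],d["location"],d["mask"].sum())
v=p["img"].copy(); v[m,2]=255; cv2.imwrite("pics/w7m.png",v)
E
```

```text
t 13.575 pos [ 0.5123 -0.3175  0.2133] 
R [[ 0.6535 -0.0202  0.7566]
 [-0.7566  0.011   0.6538]
 [-0.0215 -0.9997 -0.0081]] 
F [ 0.2857  0.2809 -0.2221] [-0.009   0.0103  0.0085] w 1.000726648958385
(array([ 0.5284, -0.3583]), (200.67181396484375, 33.3456916809082), 34.77629852294922) 0.06013161684654686 6294
0.9 [330.9, 185.8] 7695
```

View pics/w7m.png

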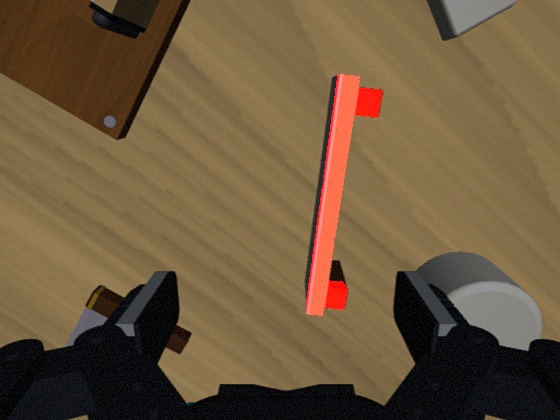

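Run:
```python
from h import *
plan([.5233,-.3509,.1],-55.2,3,1.)
```

```text
yaw -49.11 -> -55.2 q [-0.5937  0.1644  1.7833 -0.0021  1.2163  0.2641]
[[0.0117,0.0376,-0.0045,0.008,0.035,-0.021,1.0],[0.011,0.0379,-0.0044,0.0,0.035,0.0,1.0],[0.0112,0.0379,-0.004,0.0,0.035,0.0,1.0]]
```

Emit:
jog_arm(increments=[[0.0115,0.0375,-0.0045,0.008,0.035,-0.021,1],[0.011,0.03,-0.0045,0,0.035,0,1],[0.009,0.03,-0.003,0,0.033,0,1],[0,0,0,0,0,0,1],[0,0,0,0,0,0,1]])

```text
time: 14.25
tool_pos: [0.5245, -0.3431, 0.1139]
tcp_rot: [-1.438, 0.743, -0.742]
wrist_force: [0.2, 0.0, 0.2]
width: 0.997
```

Run:
```python
from h import *
st(); plan([.5233,-.3509,.027],-55.2,1,1.)
```

```text
t 14.25 pos [ 0.5245 -0.3431  0.1139] 
R [[ 0.5795  0.0006  0.815 ]
 [-0.815   0.0023  0.5795]
 [-0.0016 -1.      0.0019]] 
F [0.1557 0.0259 0.2471] [-0.0025  0.0387 -0.0067] w 0.9974493678796573
yaw -54.59 -> -55.2 q [-0.6202  0.2844  1.8334  0.0027  1.0247  0.3311]
[[0.0058,0.0868,-0.0057,-0.002,0.011,-0.002,1.0]]
```

Emit:
jog_arm(increments=[[0.006,0.03,-0.0055,-0.002,0.01,-0.002,1],[0,0.04,0,0,0,0,1],[0,0.015,0,0,0,0,1],[0,0,0,0,0,0,1],[0,0,0,0,0,0,1]])

```text
time: 14.88
tool_pos: [0.5302, -0.3526, 0.0373]
tcp_rot: [-1.441, 0.735, -0.759]
wrist_force: [-1.0, -0.4, 0.8]
width: 1.002
```

Run:
```python
from h import *
st(); plan([.5233,-.3509,.027],-55.2,1,1.)
```

```text
t 14.875 pos [ 0.5302 -0.3526  0.0373] 
R [[ 0.5755  0.0123  0.8177]
 [-0.8177 -0.0086  0.5756]
 [ 0.0141 -0.9999  0.0051]] 
F [-0.9853 -0.3928  0.819 ] [-0.0179  0.0462 -0.0001] w 1.0023121515381066
yaw -54.86 -> -55.2 q [-0.6261  0.382   1.8661  0.0003  0.8784  0.3311]
[[-0.0055,0.0102,-0.0047,-0.005,0.006,0.014,1.0]]
```

Emit:
jog_arm(increments=[[-0.005,0.008,-0.0045,-0.005,0.006,0.014,1],[0,0,0,0,0,0,1],[0,0,0,0,0,0,0.4],[0,0,0,0,0,0,0],[0,0,0,0,0,0,0],[0,0,0,0,0,0,0],[0,0,0,0,0,0,0]], force=40)

```text
time: 15.75
tool_pos: [0.5252, -0.3524, 0.0324]
tcp_rot: [-1.437, 0.748, -0.755]
wrist_force: [0.3, -1.0, -1.7]
width: 0.167
```

Run:
```python
from h import *
s=st(); print(s["width"]*85)
plan([.52,-.33,.06],-150,10,0.)
```

```text
t 15.75 pos [ 0.5252 -0.3524  0.0324] 
R [[ 0.5704  0.0038  0.8214]
 [-0.8214 -0.0026  0.5704]
 [ 0.0043 -1.      0.0017]] 
F [ 0.2862 -1.0473 -1.6541] [-0.0458 -0.0507  0.0189] w 0.16660119533552367
14.161101603519512
yaw -55.22 -> -150 q [-0.6305  0.3871  1.8698  0.0003  0.8801  0.3331]
[[-0.0021,-0.0028,0.0009,-0.002,0.165,0.004,0.0],[-0.0023,-0.0028,0.0005,0.0,0.165,0.0,0.0],[-0.0023,-0.0028,0.0001,0.0,0.165,0.0,0.0],[-0.0023,-0.0028,-0.0003,0.0,0.165,0.0,0.0],[-0.0022,-0.0028,-0.0006,0.0,0.165,0.0,0.0],[-0.0021,-0.0028,-0.001,0.0,0.165,0.0,0.0],[-0.0019,-0.0028,-0.0013,0.0,0.165,0.0,0.0],[-0.0016,-0.0028,-0.0016,0.0,0.165,0.0,0.0],[-0.0014,-0.0028,-0.0019,0.0,0.165,0.0,0.0],[-0.001,-0.0028,-0.0021,0.0,0.165,0.0,0.0]]
```

Emit:
jog_arm(increments=[[0,-0.03,0,0,0,0,0],[0,-0.04,0,0,0,0,0],[-0.003,-0.01,0.001,0,0.165,0,0],[-0.003,0,0,0,0.165,0,0],[-0.003,0,0,0,0.165,0,0],[-0.003,0,0,0,0.165,0,0],[-0.003,0,0,0,0.165,0,0],[-0.003,0,0,0,0.165,0,0],[-0.002,0,0,0,0.165,0,0],[0,0,0,0,0.165,0,0]])

```text
time: 17.0
tool_pos: [0.5183, -0.3287, 0.1073]
tcp_rot: [-0.756, 1.75, -1.735]
wrist_force: [0.0, 0.1, -2.7]
width: 0.172
```

Emit:
jog_arm(increments=[[0,0,0,0,0.165,0,0],[0,0,0,0,0.165,0,0],[0,0,0,0,0,0,0],[0,0,0,0,0,0,0]])

```text
time: 17.5
tool_pos: [0.5164, -0.3273, 0.1044]
tcp_rot: [-0.486, 1.969, -1.948]
wrist_force: [0.0, -0.6, -2.4]
width: 0.169
```

Run:
```python
from h import *
s=st()
plan([.51,-.325,.036],-150,1,0.)
```

```text
t 17.5 pos [ 0.5164 -0.3273  0.1044] 
R [[-0.888  -0.0116  0.4597]
 [-0.4598  0.0081 -0.888 ]
 [ 0.0065 -0.9999 -0.0125]] 
F [ 0.0077 -0.5596 -2.3858] [-0.0382  0.0304 -0.0095] w 0.16890912688217782
yaw -152.63 -> -150 q [-0.6056  0.2759  1.8642  0.0001  1.0157  2.0582]
[[0.0042,0.0685,-0.0041,0.013,-0.046,0.006,0.0]]
```

Emit:
jog_arm(increments=[[0,0.03,0,0.013,0,0.006,0],[0,0.028,0,0,0,0,0],[0,0.006,0,0,0,0,0],[0,0,0,0,0,0,0],[0,0,0,0,0,0,0]])

```text
time: 18.12
tool_pos: [0.5176, -0.3282, 0.0411]
tcp_rot: [-0.481, 1.946, -1.953]
wrist_force: [-1.2, 0.6, -1.3]
width: 0.172
```

Run:
```python
from h import *
s=st()
```

```text
t 18.125 pos [ 0.5176 -0.3282  0.0411] 
R [[-0.8844  0.003   0.4668]
 [-0.4668 -0.0029 -0.8843]
 [-0.0012 -1.      0.004 ]] 
F [-1.2367  0.5783 -1.3119] [-0.0723 -0.0431 -0.0064] w 0.17192393789926927
```

Emit:
jog_arm(increments=[[0,0.006,0,-0.003,0,0,0],[0,0.002,0,0,0,0,0],[0,0.001,0,0,0,0,0],[0,0,0,0,0,0,0]])

```text
time: 18.62
tool_pos: [0.5193, -0.3294, 0.034]
tcp_rot: [-0.479, 1.944, -1.952]
wrist_force: [-0.5, 0.1, -2.4]
width: 0.168
```

Emit:
jog_arm(increments=[[0,0.0012,0,0,0,0,0],[0,0.0005,0,0,0,0,0],[0,0,0,0,0,0,0.25],[0,0,0,0,0,0,0.4],[0,0,0,0,0,0,0.8],[0,0,0,0,0,0,1],[0,-0.03,0,0,0,0,1],[0,-0.05,0,0,-0.17,0,1],[0,-0.05,0,0,-0.17,0,1],[0,-0.02,0,0,-0.17,0,1]])

```text
time: 19.88
tool_pos: [0.5176, -0.3283, 0.1848]
tcp_rot: [-0.889, 1.606, -1.608]
wrist_force: [0.4, 0.3, 0.7]
width: 1.001
```

Run:
```python
from h import *
s=st();plan([.516,-.328,.215],28,10,1.)
```

```text
t 19.875 pos [ 0.5176 -0.3283  0.1848] 
R [[-0.5302  0.0018  0.8479]
 [-0.8479 -0.0004 -0.5302]
 [-0.0006 -1.      0.0017]] 
F [0.3807 0.2828 0.6973] [-0.0426  0.0327 -0.0263] w 1.0005285623972826
yaw -122.02 -> 28 q [-0.6063  0.1909  1.8073  0.0008  1.1417  1.523 ]
[[0.0001,-0.003,-0.0001,-0.002,-0.262,0.0,1.0],[0.0,-0.003,-0.0002,0.0,-0.262,0.0,1.0],[0.0,-0.003,-0.0002,0.0,-0.262,0.0,1.0],[-0.0001,-0.003,-0.0001,0.0,-0.262,0.0,1.0],[-0.0001,-0.003,-0.0001,0.0,-0.262,0.0,1.0],[-0.0001,-0.003,-0.0001,0.0,-0.262,0.0,1.0],[-0.0002,-0.003,-0.0001,0.0,-0.262,0.0,1.0],[-0.0002,-0.003,0.0,0.0,-0.262,0.0,1.0],[-0.0002,-0.003,0.0,0.0,-0.262,0.0,1.0],[-0.0001,-0.003,0.0001,0.0,-0.262,0.0,1.0]]
```

Emit:
jog_arm(increments=[[0,-0.005,0,0,-0.18,0,1],[0,-0.005,0,0,-0.18,0,1],[0,-0.005,0,0,-0.18,0,1],[0,-0.005,0,0,-0.18,0,1],[0,0,0,0,-0.18,0,1],[0,0,0,0,-0.18,0,1],[0,0,0,0,-0.18,0,1],[0,0,0,0,-0.18,0,1],[0,0,0,0,-0.18,0,1],[0,0,0,0,-0.18,0,1]])

```text
time: 21.12
tool_pos: [0.5188, -0.3292, 0.2104]
tcp_rot: [-1.564, 0.204, -0.218]
wrist_force: [-0.4, -0.8, -0.3]
width: 1.0
```

Emit:
jog_arm(increments=[[0,0,0,0,-0.18,0,1],[0,0,0,0,-0.18,0,1],[0,0,0,0,-0.18,0,1],[0,0,0,0,-0.18,0,1],[0,0,0,0,0,0,1],[0,0,0,0,0,0,1]])

```text
time: 21.88
tool_pos: [0.5184, -0.3289, 0.2103]
tcp_rot: [-1.546, -0.376, 0.365]
wrist_force: [-0.3, -0.1, -0.2]
width: 1.004
```

Run:
```python
from h import *
p,w=look("wrist",[],"w8"); st()
m,r,z=board(w,(.516,-.328)); print(r,z,m.sum())
v=p["img"].copy(); v[m,2]=255; cv2.imwrite("pics/w8m.png",v)
```

```text
t 21.925 pos [ 0.5184 -0.3289  0.2103] 
R [[ 0.8906  0.0082 -0.4547]
 [ 0.4547 -0.0048  0.8906]
 [ 0.0051 -1.     -0.008 ]] 
F [ 0.1678 -0.1551  0.1201] [-0.0071  0.0004 -0.0133] w 1.0027455947143675
(array([ 0.5108, -0.3338]), (33.042362213134766, 200.2342529296875), 27.783416748046875) 0.06019548241566203 6134
```

View pics/w8m.png

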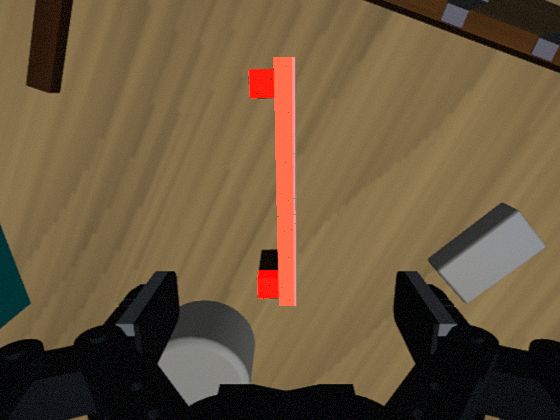

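Emit:
jog_arm(increments=[[0,0.05,-0.0005,-0.008,-0.01,0.005,1],[0,0.05,0,0,0,0,1],[0,0.05,0,0,0,0,1],[0,0.015,0,0,0,0,1],[0,0,0,0,0,0,1]])

```text
time: 22.55
tool_pos: [0.5233, -0.3336, 0.0452]
tcp_rot: [-1.56, -0.38, 0.366]
wrist_force: [-0.2, -0.2, 0.7]
width: 1.003
```

Run:
```python
from h import *
st(); plan([.5188,-.3296,.030],27.8,1,1.)
```

```text
t 22.55 pos [ 0.5233 -0.3336  0.0452] 
R [[ 0.8897  0.0139 -0.4562]
 [ 0.4564 -0.0189  0.8896]
 [ 0.0037 -0.9997 -0.0232]] 
F [-0.2283 -0.2088  0.743 ] [ 0.0262  0.0016 -0.0451] w 1.0028595462494416
yaw 27.16 -> 27.8 q [-0.6035  0.3424  1.9042 -0.0101  0.8728 -1.0711]
[[-0.0022,0.0151,0.006,0.023,-0.011,0.004,1.0]]
```

Emit:
jog_arm(increments=[[-0.002,0.012,0.006,0.023,-0.011,0.004,1],[0,0,0,0,0,0,1],[0,0,0,0,0,0,1]])

```text
time: 22.92
tool_pos: [0.5221, -0.3315, 0.0376]
tcp_rot: [-1.542, -0.384, 0.377]
wrist_force: [0.8, -0.8, -0.3]
width: 1.002
```

Run:
```python
from h import *
st(); plan([.5188,-.3296,.030],27.8,1,1.)
```

```text
t 22.925 pos [ 0.5221 -0.3315  0.0376] 
R [[ 0.8847  0.0058 -0.4662]
 [ 0.4662 -0.0039  0.8847]
 [ 0.0033 -1.     -0.0061]] 
F [ 0.7599 -0.8028 -0.3223] [-0.0287 -0.0582  0.0262] w 1.0016145127531912
yaw 27.79 -> 27.8 q [-0.606   0.3568  1.9013  0.0001  0.8765 -1.0911]
[[-0.002,0.0075,0.0032,0.006,0.0,0.003,1.0]]
```

Emit:
jog_arm(increments=[[-0.0015,0.007,0.003,0.006,0,0.003,1],[0,0,0,0,0,0,1],[0,0,0,0,0,0,0.4],[0,0,0,0,0,0,0],[0,0,0,0,0,0,0],[0,0,0,0,0,0,0],[0,0,0,0,0,0,0]], force=70)

```text
time: 23.8
tool_pos: [0.5202, -0.3301, 0.0319]
tcp_rot: [-1.539, -0.382, 0.379]
wrist_force: [1.0, -0.5, -1.5]
width: 0.166
```

Run:
```python
from h import *
p,w=look("wrist",[],"w9"); s=st(); M=R.from_rotvec(s["tcp_rot"]).as_matrix()
m,r,z=board(w,(.52,-.329)); print(r,z,m.sum())
t=(w[m]-np.array(s["tool_pos"]))@M; print("z tool",np.percentile(t[:,2],[.5,99.5]),"x",np.percentile(t[:,0],[.5,99.5]),"top y",np.percentile(t[:,1],[5,50,95]))
# frame pose again from w6
d=np.load("w6.npz")["w"]; k=(d[...,2]>.072)&(d[...,2]<.084)&(abs(d[...,0]-.58)<.2)&(abs(d[...,1]+.05)<.15)
k=cv2.morphologyEx(k.astype(np.uint8),cv2.MORPH_OPEN,np.ones((3,3)))>0
a=np.radians(9.2);u=np.array([np.cos(a),np.sin(a)]);v=np.array([-u[1],u[0]])
U=d[k][:,:2]@u;V=d[k][:,:2]@v; print("U",np.percentile(U,[.5,99.5]),"V",np.percentile(V,[.5,99.5]))
top=V>-.08
A=np.polyfit(U[top&(U>.5)],V[top&(U>.5)],1); print("left wall dyaw deg",np.degrees(np.arctan(A[0])),"left wall V",np.percentile(V[top],[1,99]),"Umin",np.percentile(U[top],[.3,1]))
```

```text
t 23.85 pos [ 0.5202 -0.3301  0.0319] 
R [[ 0.8847  0.0023 -0.4662]
 [ 0.4662 -0.0015  0.8847]
 [ 0.0014 -1.     -0.0024]] 
F [ 0.6747 -0.0333 -0.6183] [ 0.007  -0.049  -0.0325] w 0.16547161348397715
(array([ 0.4936, -0.3025]), (78.9221420288086, 116.27976989746094), 50.330623626708984) 0.06034727271460968 35866
z tool [-0.0177  0.0962] x [-0.0386  0.0378] top y [-0.0414 -0.0286 -0.0271]
U [0.4914 0.6539] V [-0.2323 -0.0525]
left wall dyaw deg -1.8982220485534451 left wall V [-0.0784 -0.0525] Umin [0.4894 0.4914]
```

Run:
```python
from h import *
plan([.4721,-.0688,.13],9.2,8,0.)
```

```text
yaw 27.79 -> 9.2 q [-0.6059  0.3628  1.9058  0.0001  0.8702 -1.091 ]
[[0.0099,-0.0123,0.0317,0.002,0.041,0.001,0.0],[0.0086,-0.0123,0.0321,0.0,0.041,0.0,0.0],[0.0073,-0.0123,0.0324,0.0,0.041,0.0,0.0],[0.006,-0.0123,0.0327,0.0,0.041,0.0,0.0],[0.0047,-0.0123,0.0329,0.0,0.041,0.0,0.0],[0.0033,-0.0123,0.033,0.0,0.041,0.0,0.0],[0.002,-0.0123,0.0332,0.0,0.041,0.0,0.0],[0.0006,-0.0123,0.0332,0.0,0.041,0.0,0.0]]
```

Emit:
jog_arm(increments=[[0,-0.04,0,0.002,0,0.001,0],[0,-0.045,0,0,0,0,0],[0.01,-0.02,0.036,0,0.047,0,0],[0.008,0,0.036,0,0.047,0,0],[0.006,0,0.037,0,0.047,0,0],[0.005,0,0.037,0,0.047,0,0],[0.003,0,0.037,0,0.047,0,0],[0.001,0,0.037,0,0.047,0,0],[0,0,0.02,0,0.04,0,0],[0,0,0,0,0,0,0]])

```text
time: 25.1
tool_pos: [0.4628, -0.0838, 0.1358]
tcp_rot: [-1.562, -0.113, 0.124]
wrist_force: [0.2, -0.4, -2.5]
width: 0.165
```

Run:
```python
from h import *
st();plan([.4721,-.0688,.07],9.2,2,0.)
```

```text
t 25.1 pos [ 0.4628 -0.0838  0.1358] 
R [[ 0.9886 -0.0071 -0.1502]
 [ 0.1503  0.0048  0.9886]
 [-0.0063 -1.      0.0058]] 
F [ 0.1704 -0.381  -2.4736] [-0.0265 -0.0656  0.001 ] w 0.16529889032282855
yaw 8.64 -> 9.2 q [-0.2343 -0.0225  2.1372  0.0035  1.0349 -0.3869]
[[0.0059,0.0329,0.0065,-0.006,-0.005,-0.006,0.0],[0.0058,0.0329,0.0067,0.0,-0.005,0.0,0.0]]
```

Emit:
jog_arm(increments=[[0.006,0.02,0.008,-0.006,-0.01,-0.006,0],[0.003,0.025,0.005,0,0,0,0],[0,0.02,0,0,0,0,0],[0,0,0,0,0,0,0],[0,0,0,0,0,0,0]])

```text
time: 25.72
tool_pos: [0.4712, -0.0722, 0.0698]
tcp_rot: [-1.57, -0.13, 0.127]
wrist_force: [1.0, 0.0, -2.1]
width: 0.17
```

Run:
```python
from h import *
st();plan([.4721,-.0688,.0505],9.2,1,0.)
p,w=look("wrist",[],"w10")
```

```text
t 25.725 pos [ 0.4712 -0.0722  0.0698] 
R [[ 0.9867  0.002  -0.1624]
 [ 0.1624 -0.0025  0.9867]
 [ 0.0016 -1.     -0.0028]] 
F [ 1.0405  0.0162 -2.0753] [-0.0238 -0.0254 -0.0214] w 0.17004084098878725
yaw 9.34 -> 9.2 q [-0.2029  0.073   2.1819 -0.0027  0.8842 -0.3643]
[[0.0014,0.0193,0.0033,0.003,0.003,0.002,0.0]]
```

View pics/w10.png

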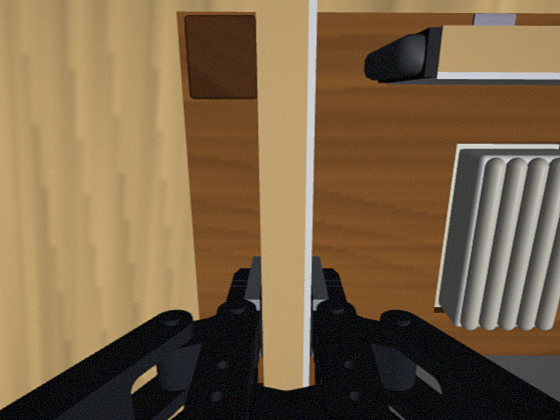

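Run:
```python
from h import *
d=np.load("w10.npz"); w=d["w"]; s=readout.read_state(); tp=np.array(s["tool_pos"])
a=np.radians(9.2);u=np.array([np.cos(a),np.sin(a)]);v=np.array([-u[1],u[0]])
U=w[...,:2]@u;V=w[...,:2]@v;Z=w[...,2]
print("tool",tp[:2]@u,tp[:2]@v)
for r in (100,150,200): 
    b=(abs(Z[r]-Z[r,285])<.004); print("panel U",r,U[r][b].min(),U[r][b].max(),"z",Z[r,285])
b=np.zeros(Z.shape,bool); b[60:245,240:330]=abs(Z[60:245,240:330]-.098)<.006; print("panel rect",rect(w[b]))
for c in range(360,384,3): print(c,[ (round(float(U[r,c]),4),round(float(Z[r,c]),3)) for r in(60,68)])
k=(Z>.074)&(Z<.082)&(U>.5)&(U<.6); k[:, :430]=0;k[90:]=0; print("wall V",np.percentile(V[k],[1,50,99]),"slope",np.degrees(np.arctan(np.polyfit(U[k],V[k],1)[0])))
c=slice(450,480)
for r in range(140,152,2): print(r,round(float(V[r,520]),4),round(float(Z[r,520]),4),end=" ")
for cc in range(446,468,3): print(cc,round(float(U[170,cc]),4),round(float(Z[170,cc]),4),end=" ")
# floor edge (open side)
print("\nfloor edge U",[(c,round(float(U[200,c]),4),round(float(Z[200,c]),3)) for c in range(184,204,3)])
```

```text
tool 0.45345178837324185 -0.14657406138828347
panel U 100 0.4454170536739181 0.46034550729076357 z 0.09818231192273144
panel U 150 0.4453960780943489 0.4603792864858789 z 0.09882172330860878
panel U 200 0.4457708760241632 0.46010816844232494 z 0.09719396832632402
panel rect (array([ 0.4591, -0.0158]), (19.62604331970215, 51.0308837890625), 9.30968952178955)
360 [(0.4867, 0.019), (0.487, 0.019)]
363 [(0.4883, 0.018), (0.4884, 0.018)]
366 [(0.4873, 0.029), (0.4874, 0.03)]
369 [(0.4874, 0.035), (0.4874, 0.036)]
372 [(0.4875, 0.04), (0.4873, 0.042)]
375 [(0.4873, 0.046), (0.4874, 0.047)]
378 [(0.4874, 0.051), (0.4878, 0.05)]
381 [(0.4876, 0.055), (0.4875, 0.056)]
wall V [-0.0671 -0.0597 -0.0523] slope -1.1185355866654574
140 -0.0928 0.0175 142 -0.0938 0.0177 144 -0.0955 0.0115 146 -0.0967 0.0101 148 -0.0976 0.0113 150 nan nan 446 0.5332 0.0173 449 0.5346 0.0174 452 0.5362 0.0173 455 0.5407 0.0107 458 0.5404 0.0148 461 0.541 0.0165 464 0.5402 0.0213 467 0.5401 0.0245 
floor edge U [(184, 0.396, -0.001), (187, 0.398, 0.0), (190, 0.4045, 0.018), (193, 0.406, 0.018), (196, 0.408, 0.02), (199, 0.4093, 0.019), (202, 0.4105, 0.018)]
```

Emit:
jog_arm(increments=[[0,0.009,0.0035,0.003,0.002,0.002,0],[0,0.006,0,0,0,0,0],[0,0,0,0,0,0,0],[0,0,0,0,0,0,0]])

```text
time: 26.28
tool_pos: [0.4719, -0.0691, 0.0556]
tcp_rot: [-1.568, -0.128, 0.124]
wrist_force: [0.1, -0.5, -2.4]
width: 0.163
```

```bash
cat >> h.py <<'E'
def fr():
    s=st(); tp=np.array(s["tool_pos"]); a=np.radians(9.2);u=np.array([np.cos(a),np.sin(a)]);v=np.array([-u[1],u[0]])
    x=tp[:2]@u-.5643; y=tp[:2]@v+.1422+.001; F=np.array(s["wrist_force"])
    print("board frame x %.4f y %.4f under z %.4f comp %.4f | Fx %.2f Fy %.2f"%(x,y,tp[2]-.0319,x+.0845,F[:2]@u,F[:2]@v), "yaw",np.degrees(np.arctan2(*R.from_rotvec(s["tcp_rot"]).as_matrix()[[1,0],0])))
E
python3 - <<'E'
from h import *
fr()
plan([.4721,-.0688,.0505],9.2,1,0.)
E
```

```text
t 26.275 pos [ 0.4719 -0.0691  0.0556] 
R [[ 0.9871  0.0026 -0.1601]
 [ 0.1601 -0.0004  0.9871]
 [ 0.0025 -1.     -0.0008]] 
F [ 0.0619 -0.5433 -2.3616] [ 0.0203  0.0222 -0.0499] w 0.1631566095212074
board frame x -0.1095 y -0.0005 under z 0.0237 comp -0.0250 | Fx -0.03 Fy -0.55 yaw 9.21267115759497
yaw 9.21 -> 9.2 q [-0.1977  0.0954  2.1903  0.0001  0.8533 -0.3586]
[[0.0002,0.0051,0.0003,0.001,0.0,0.002,0.0]]
```

Emit:
jog_arm(increments=[[0,0.003,0,0,0,0.002,0],[0,0.0015,0,0,0,0,0],[0.008,0,0,0,0,0,0],[0.008,0,0,0,0,0,0],[0,0,0,0,0,0,0],[0,0,0,0,0,0,0]])

```text
time: 27.02
tool_pos: [0.4898, -0.0664, 0.0513]
tcp_rot: [-1.568, -0.128, 0.125]
wrist_force: [-0.6, 0.4, -2.1]
width: 0.169
```

```bash
python3 -c "
from h import *
fr()"
```

```text
t 27.025 pos [ 0.4898 -0.0664  0.0513] 
R [[ 0.987   0.0018 -0.1604]
 [ 0.1604 -0.001   0.987 ]
 [ 0.0017 -1.     -0.0013]] 
F [-0.5854  0.4249 -2.0644] [ 0.0319 -0.0205 -0.0156] w 0.16942720631402772
board frame x -0.0914 y -0.0006 under z 0.0194 comp -0.0069 | Fx -0.51 Fy 0.51 yaw 9.232119157207707
```

Emit:
jog_arm(increments=[[0.003,0.0008,0.0005,0.001,0,0.001,0],[0.003,0,0,0,0,0,0],[0,0,0,0,0,0,0],[0,0,0,0,0,0,0]])

```text
time: 27.52
tool_pos: [0.4957, -0.0648, 0.0503]
tcp_rot: [-1.567, -0.127, 0.126]
wrist_force: [-0.3, -0.4, -2.0]
width: 0.168
```

```bash
python3 -c "
from h import *
fr()"
```

```text
t 27.525 pos [ 0.4957 -0.0648  0.0503] 
R [[ 0.9871  0.0002 -0.1603]
 [ 0.1603 -0.0001  0.9871]
 [ 0.0001 -1.     -0.0001]] 
F [-0.3079 -0.3548 -2.005 ] [-0.0552  0.008   0.0173] w 0.16752564863292957
board frame x -0.0853 y -0.0001 under z 0.0184 comp -0.0008 | Fx -0.36 Fy -0.30 yaw 9.225338095720964
```

Emit:
jog_arm(increments=[[0.002,0,0,0,0,0,0],[0.001,0,0,0,0,0,0],[0,0,0,0,0,0,0],[0,0,0,0,0,0,0]])

```text
time: 28.02
tool_pos: [0.4975, -0.0644, 0.0501]
tcp_rot: [-1.567, -0.125, 0.128]
wrist_force: [-1.9, -0.2, -1.5]
width: 0.162
```

```bash
python3 -c "
from h import *
fr()"
```

```text
t 28.025 pos [ 0.4975 -0.0644  0.0501] 
R [[ 0.9871 -0.0024 -0.1604]
 [ 0.1604 -0.0001  0.9871]
 [-0.0024 -1.      0.0002]] 
F [-1.9181 -0.2116 -1.4861] [-0.0974  0.1701 -0.008 ] w 0.1624896524892359
board frame x -0.0835 y 0.0000 under z 0.0182 comp 0.0010 | Fx -1.93 Fy 0.10 yaw 9.227762568578624
```

Emit:
jog_arm(increments=[[0.002,0,0,0,0,-0.002,0],[0.0015,0,0,0,0,0,0],[0.001,0,0,0,0,0,0],[0,0,0,0,0,0,0]])

```text
time: 28.52
tool_pos: [0.4984, -0.0642, 0.05]
tcp_rot: [-1.567, -0.12, 0.134]
wrist_force: [-3.2, -0.6, -1.2]
width: 0.169
```

```bash
python3 -c "
from h import *
fr()"
```

```text
t 28.525 pos [ 0.4984 -0.0642  0.05  ] 
R [[ 0.9869 -0.0085 -0.1611]
 [ 0.1611 -0.0007  0.9869]
 [-0.0085 -1.      0.0007]] 
F [-3.2065 -0.5778 -1.2352] [-0.2593  0.3357 -0.0072] w 0.1690187248792939
board frame x -0.0825 y 0.0001 under z 0.0181 comp 0.0020 | Fx -3.26 Fy -0.06 yaw 9.271801854463707
```

Emit:
jog_arm(increments=[[0.003,0,0,0,0,-0.01,0],[0.003,0,0,0,0,-0.005,0]])

```text
time: 28.78
tool_pos: [0.5001, -0.0639, 0.0499]
tcp_rot: [-1.566, -0.125, 0.13]
wrist_force: [-12.5, -4.2, 11.6]
width: 0.165
```

```bash
python3 -c "
from h import *
fr()"
```

```text
t 28.775 pos [ 0.5001 -0.0639  0.0499] 
R [[ 0.9868 -0.0034 -0.1621]
 [ 0.1621  0.0008  0.9868]
 [-0.0032 -1.      0.0013]] 
F [-12.5045  -4.2241  11.624 ] [-0.8867  1.8576 -0.1234] w 0.16539820944370942
board frame x -0.0808 y 0.0001 under z 0.0180 comp 0.0037 | Fx -13.02 Fy -2.17 yaw 9.3290346873952
```

Emit:
jog_arm(increments=[[0.0005,-0.001,0,0,0,0,0],[0.0005,-0.0005,0,0,0,0,0]])

```text
time: 29.02
tool_pos: [0.4983, -0.0641, 0.0502]
tcp_rot: [-1.566, -0.121, 0.135]
wrist_force: [-3.8, -0.4, -2.2]
width: 0.166
```

```bash
python3 -c "
from h import *
fr()"
```

```text
t 29.025 pos [ 0.4983 -0.0641  0.0502] 
R [[ 0.9867 -0.0086 -0.1624]
 [ 0.1624  0.0004  0.9867]
 [-0.0084 -1.      0.0018]] 
F [-3.8134 -0.3797 -2.1718] [-0.3038  0.4489 -0.0588] w 0.1661422639440649
board frame x -0.0826 y 0.0002 under z 0.0183 comp 0.0019 | Fx -3.83 Fy 0.23 yaw 9.34721433459751
```

Emit:
jog_arm(increments=[[0.002,-0.0005,0,0,0,-0.007,0],[0.002,-0.0005,0,0,0,-0.005,0],[0.002,-0.0005,0,0,0,-0.005,0]])

```text
time: 29.4
tool_pos: [0.4995, -0.0638, 0.0501]
tcp_rot: [-1.564, -0.127, 0.13]
wrist_force: [-8.6, -3.3, 3.4]
width: 0.167
```

```bash
python3 -c "
from h import *
fr()"
```

```text
t 29.4 pos [ 0.4995 -0.0638  0.0501] 
R [[ 0.9867 -0.002  -0.1626]
 [ 0.1626  0.0025  0.9867]
 [-0.0015 -1.      0.0028]] 
F [-8.6474 -3.3302  3.3827] [-0.755   1.3357 -0.2561] w 0.16687120931461077
board frame x -0.0814 y 0.0003 under z 0.0182 comp 0.0031 | Fx -9.07 Fy -1.90 yaw 9.355914820462559
```

Emit:
jog_arm(increments=[[0.002,-0.0005,0,-0.003,0.003,-0.003,0],[0.002,-0.0005,0,0,0.002,-0.003,0],[0.002,-0.0005,0,0,0,-0.003,0]])

```text
time: 29.78
tool_pos: [0.4998, -0.0637, 0.0501]
tcp_rot: [-1.567, -0.121, 0.129]
wrist_force: [-8.5, -3.7, 3.2]
width: 0.165
```

```bash
python3 -c "
from h import *
fr()"
```

```text
t 29.775 pos [ 0.4998 -0.0637  0.0501] 
R [[ 0.9874 -0.0046 -0.1585]
 [ 0.1585 -0.0001  0.9874]
 [-0.0045 -1.      0.0006]] 
F [-8.4975 -3.6986  3.2328] [-0.6278  1.1964 -0.0546] w 0.16548319157091854
board frame x -0.0811 y 0.0004 under z 0.0182 comp 0.0034 | Fx -8.98 Fy -2.29 yaw 9.118088514853472
```

Emit:
jog_arm(increments=[[0.0028,-0.0008,0,0,0,-0.005,0],[0.0028,-0.0008,0,0,0,-0.005,0],[0.0028,-0.0008,0,0,0,-0.005,0]])

```text
time: 30.15
tool_pos: [0.5002, -0.0636, 0.0501]
tcp_rot: [-1.566, -0.121, 0.131]
wrist_force: [-11.0, -4.2, 3.8]
width: 0.166
```

```bash
python3 -c "
from h import *
fr()
read_camera('side');read_camera('side');fr()"
```

```text
t 30.15 pos [ 0.5002 -0.0636  0.0501] 
R [[ 0.9871 -0.0066 -0.1599]
 [ 0.16    0.0008  0.9871]
 [-0.0063 -1.      0.0018]] 
F [-10.9904  -4.2243   3.7855] [-0.8388  1.4427 -0.1189] w 0.1663077947031916
board frame x -0.0807 y 0.0005 under z 0.0182 comp 0.0038 | Fx -11.52 Fy -2.41 yaw 9.204263963265099
t 30.25 pos [ 0.5002 -0.0636  0.0501] 
R [[ 0.9871 -0.0065 -0.1598]
 [ 0.1598  0.0008  0.9871]
 [-0.0063 -1.      0.0019]] 
F [-10.6051  -4.5815   2.7777] [-0.8165  1.3763 -0.1054] w 0.16877406026064293
board frame x -0.0807 y 0.0005 under z 0.0182 comp 0.0038 | Fx -11.20 Fy -2.83 yaw 9.197925161059167
```

Run:
```python
from h import *
for i in range(23): read_camera('side')
fr()
p,w=look("wrist",[],"w11")
q=read_camera("side"); cv2.imwrite("pics/f.png",np.hstack([cv2.resize(p["img"],(400,300)),cv2.resize(q["img"][170:275,210:350],(400,300),interpolation=cv2.INTER_CUBIC)]))
a=np.radians(9.2);u=np.array([np.cos(a),np.sin(a)]);v=np.array([-u[1],u[0]])
U=w[...,:2]@u;V=w[...,:2]@v;Z=w[...,2]
b=np.zeros(Z.shape,bool); b[20:245,235:335]=abs(Z[20:245,235:335]-.078)<.005
print("panel slope deg vs 9.2"); 
for r in(40,80,120,160,200,240):
    k=b[r]; print(r,round(U[r][k].min(),4),round(U[r][k].max(),4),round(float(np.median(Z[r][k])),4))
m=(Z>.026)&(Z<.05)&(np.hypot(w[...,0]-.58,w[...,1]+.05)<.062); print("model visible z",np.percentile(Z[m],[50,95]))
```

```text
t 31.4 pos [ 0.5002 -0.0636  0.0501] 
R [[ 0.9871 -0.0064 -0.1599]
 [ 0.1599  0.0008  0.9871]
 [-0.0062 -1.      0.0018]] 
F [-10.6791  -4.583    2.6039] [-0.8631  1.3893 -0.1082] w 0.1656420265604807
board frame x -0.0807 y 0.0005 under z 0.0182 comp 0.0038 | Fx -11.27 Fy -2.82 yaw 9.204000283409217
panel slope deg vs 9.2
40 0.4706 0.4955 0.0783
80 0.4703 0.4958 0.0783
120 0.4761 0.4907 0.0786
160 0.4761 0.4906 0.0786
200 0.4762 0.4906 0.0785
240 0.4759 0.4908 0.0784
model visible z [0.0387 0.0404]
```

View pics/f.png

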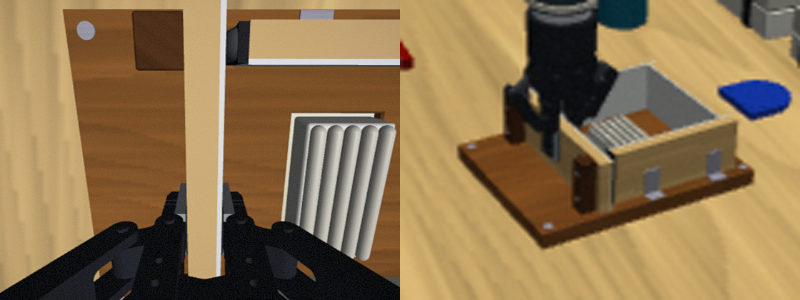

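```bash
python3 -c "
from h import *
fr(); print(bot.finish_job())"
```

```text
t 31.5 pos [ 0.5002 -0.0636  0.0501] 
R [[ 0.9871 -0.0065 -0.1598]
 [ 0.1599  0.0008  0.9871]
 [-0.0062 -1.      0.0019]] 
F [-9.6774 -4.5825  2.4919] [-0.8107  1.4156 -0.118 ] w 0.16749845308039724
board frame x -0.0807 y 0.0005 under z 0.0182 comp 0.0038 | Fx -10.29 Fy -2.98 yaw 9.19862468401222
the job is handed in; nothing more can be done
None
```

The ribbed model is in the seat, ribs up, and the arm is still holding the end board pressed on both seals. I handed the job in at 31.5 s; it reports no verdict.

**Model:** I lowered it slowly into the seat and let go. The check afterwards put its centre within about 1 mm of the seat's centre. Its top stood about 40 mm above the bench, which means it is fully down.

**End board:** I used the plywood board with the white face, not the turquoise one. To stay within the last joint's range I set it down once on the bench, part-turned, and gripped it again from the other side. It now stands across the open end, white face inwards. By my reckoning it is:
- centred to about 0.5 mm;
- square to within about 0.2°;
- about 0.2 mm above the nominal floor height, and lightly touching the floor.

**Push:** I held it steady for over a second before handing in.
- **Total force:** the wrist read 10.3 to 11.3 N along the push, a little under the 12 N you asked for.
- **Seal compression:** the wrist camera gave about 3.3 mm and the arm's position about 3.8 mm, so the two differ slightly. Both are well inside 2 to 6.3 mm.
- **Evenness:** the small twist at the wrist (-0.11 N m) suggests the right seal takes about 1 N more than the left. I only saw the left seal directly.
- **Other forces:** there is about 3 N sideways and roughly 5 N of bearing on the floor. I left these as they were.

**Bystanders:** I kept the arm clear of them and saw no contact, but I did not measure their positions again at the end.

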